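# Nest the sample cups and hand over the ball tray

## Task

Pack up the milling kit: set the blue beaker down inside the green dish that stands in the white tray, and the narrow orange cup inside the beaker (put them in, don't drop them), while the tray is still on the bench. Then pick the tray up by its black grip bar, carry it over to the round blue mat without letting the steel ball roll out of its shallow pocket, and finish still holding it there, level and still, with its underside about 15 cm above the middle of the mat. Keep the tray and ball level all the way and leave everything else on the bench where it is.

Things in the scene. Friction and masses are not known exactly. Their poses are not given: they have to be found in the camera images.
- tray: Loose white carrying tray, 250 x 130 mm (its own x by y), floor 4 mm thick, outer walls 14 mm high, about 0.35 kg empty. Origin: centre of the underside; z up. The handle stands across its middle (x = 0). The green dish stands at x = +75 mm inside a low locating ring (5 mm high, 44 mm outer radius); the ball pocket is at x = -80 mm. With ball and nested cups aboard the tray balances nearly under the bar and weighs about 0.6 kg.
- tray_bar (a point): Centre of the tray's black grip bar: flat-sided bar 16 mm thick (along the tray's x) and 22 mm high, running 118 mm along the tray's y, its centre 123 mm above the tray's underside and its top at 134 mm; carried on two aluminium posts at y = +-55 mm. Pinch it from above at its middle, jaws closing along the tray's x. Its axes are the tray's axes.
- pocket (a point): Where the ball's centre is when it lies in the middle of its pocket: 80 mm from the tray's middle towards -x of the tray, 19 mm above the underside. The pocket is a flat black round spot of 20 mm radius with a rim only 2.5 mm high, so the ball rolls about in it and runs out over the rim if the tray tips about 30 degrees or is jerked.
- ball_center (a point): Centre of the loose polished steel ball, 30 mm diameter, 0.11 kg, lying in the pocket.
- dish_mid (a point): Largest of the three cups: green round dish, 78 mm outer diameter, 26 mm high, wall 3 mm, floor 4 mm thick, standing loose in the tray at the +x end (underside 4 mm above the tray's underside). The point is on its axis, half-way up (13 mm above its underside); z up.
- beaker_mid (a point): Middle cup: blue straight beaker, 56 mm outer diameter, 50 mm high, wall 3 mm, floor 4 mm, 0.04 kg, standing on the bench, open top. The point is on its axis, half-way up (25 mm above its underside). Set inside the dish its top 28 mm stand above the dish's rim, so hold it by its upper half. Seated in the dish, this point is 16 mm above the dish's point.
- thimble_mid (a point): Smallest cup: narrow orange cup, 40 mm outer diameter, 74 mm high, wall 3 mm, floor 4 mm, 0.03 kg, standing on the bench, open top. The point is on its axis, half-way up (37 mm above its underside). Set inside the beaker its top 28 mm stand above the beaker's rim, so hold it by its upper part. Seated in the beaker, this point is 16 mm above the beaker's point.
- mat: Round blue hand-over mat with a thin white ring, 160 mm diameter, flat on the bench (under 2 mm thick). Origin: its centre at bench height.
- timer: Bystander: lime-green lab timer lying flat, 70 x 75 x 22 mm; origin at the centre of the underside.
- vial: Bystander: small blue-capped clear jar, 44 mm diameter, 85 mm high; origin at the centre of the underside.
- tipbox: Bystander: blue pipette-tip box with clear lid, 85 x 120 x 67 mm; origin at the centre of the underside.
Things that resemble listed ones, but are neither listed nor needed, are in the scene too. Leave any yellow look-alike of the part that bears thimble_mid alone.

How it is judged:
By the outcome, as a careful person would: the job done as asked, in the order asked, and still so for the second after the job is handed in, while the arm keeps its last pose, push and grip.
It also fails if it takes over 72 s, if anything falls off the work surface, if the arm or the gripper's body presses on something with over 40 N, if the wrist force passes 120 N, or if a joint passes its speed limit or range.

## Robot

A 6-joint arm with a two-finger parallel gripper is mounted at the origin on the work surface. World frame = base frame: x ahead of the robot, y to its left, z up, the work surface at z = 0. Lengths are in m, angles in rad, forces in N, time in s.
With the tool pointing down it reaches from about 0.35 to 0.85 m from the base axis. Payload 8.1 kg.
Tool frame: the origin (TCP) lies at the very end of the fingers, on their centre line; the grasp point (between the pads) lies 19 mm behind it; z points along the fingers, x is the direction in which the jaws open and shut, and the axes are right-handed (so a half turn about z gives the same grasp; the last joint's range is limited). The gripper opens to 93 mm and grips with 3 to 60 N. Pads are 15 mm wide; open, the fingers measure 128 mm over their backs; the gripper's body (75 mm by 188 mm) begins 65 mm behind the grasp point.
Start: joints at [1.154, 0.13, 1.488, -0, 1.523, -0.085], TCP at [0.195, 0.567, 0.219] pointing down, gripper open.
Joint ranges: [-2.96, 2.96], [-0.89, 2.26], [0.02, 2.5], [-1.34, 4.48], [0, 2.73], [-2.66, 2.66]. Speed limits (rad/s): [2.39, 2.39, 2.79, 3.14, 3.14, 3.14].

## Interface

Orientations are given as a rotation vector (axis times angle).
In Python, from plant import robot gives the robot as it stands. The module is installed in compiled form; this text tells all that it offers.
- The arm moves only by the tool jog_arm, never from a script. Its argument "commands" is one flat list of numbers, 5 for each row, row after row: the gripper's target within -1 to 1 (shut at 1, half-way at 0, fully open at -1), then the shift along the tool's x, y, z in m, then the turn about the tool's z in degrees. A call has 1 to 20 rows; each row shifts and turns the commanded pose from where the row before left it, along the tool's axes as they then stand; what a row does not reach is not made up. A row lasts 1/12 s, in which the tool goes at most 41.7 mm and 7.16 degrees, less where a joint would pass 70% of its speed; a pose out of reach is approached as far as the arm can. A call is refused whole if a number of a shift passes 0.0417 or a number of a turn 7.16, either way. A call with a gripper value outside its range is refused whole. The fingers move at their own pace and stop on an object; "grip_force" is the grip in N (left out, the last holds). Time passes only in rows, so rows that do not move let the fingers close. It gives the time, the measured TCP pose, the force and the opening at its end, in the units of the state.
- robot.read_state(): the state, without advancing time (a new reading comes with each control period).
- robot.read_camera(name): name is "scene" or "side" or "wrist"; returns a dict with "img" (420x560x3 uint8, blue, green, red), "vfov" (degrees; the focal length in pixels is half the picture's height over the tangent of half this angle, whatever the lens; pixels are square), "cx", "cy" (the principal point, pixels), "k1" (the pictures are not rectified: a ray, as slopes to the right and down, at radius r is drawn at 1 + k1 r^2 times it, then the intrinsics apply), "extrinsics" (4x4, takes a point from world to camera coordinates). Camera axes: x right, y down, z forward; pixel columns grow to the right and rows downward; lengths in m; the calibration is good to about 2 mm. A picture is of the moment at which its call begins. There is no depth.
- robot.close_job(): hands the job in, once; it reports no verdict.
Trained networks look in a picture, given as the dict that the camera call returned (one of the last four; its "shot" number tells which), for a name from the list of things; names that differ only in an ending like _2 or _b are one class to them, and where a whole thing is asked for, a point or a joint stands for the part that bears it (a point fixed in the world has none). Each returns a list of dicts, best first, with "score" (0 to 1); they miss things now and then, are a little off and sometimes report something else, mostly with a low value. They report only what shows in the picture. A call takes as long as a camera call. They do not tell look-alikes from the thing itself.
- robot.recognise(thing, picture): "box" ([centre column, centre row, width, height] as shares, 0 to 1, of the picture: columns of its width, rows of its height, round what is visible of it).
- robot.pinpoint(thing, picture): "position" ([row, column] as shares, 0 to 1, of the picture: columns of its width, rows of its height: a listed point, or the origin of a listed thing).
The state is a dict: "t": time; "q": joint angles; "dq": joint speeds; "joint_torque": joint torques, N m; "tool_pos": TCP position; "orientation": TCP orientation; "force": force on the tool from outside, world axes, zero at the start; "wrist_torque": the same for the moment, N m; "opening": finger opening in m.
Only numpy, scipy, OpenCV 4.12 (cv2) and the standard library are available. Lean on these libraries where they do the work, as an engineer would, in place of code of your own. Each camera call takes 0.05 s, during which the arm holds its last target.

## Working session

There is one attempt and no reset: what is moved stays moved. The work goes in short steps, Python scripts to look and compute and a tool call to move; the robot and the scene stay as the last step left them, time stands still between calls to the robot, and variables do not carry over. Pictures are saved under pics/ and viewed, and the job is handed in when it is done.

Besides the shell and the picture viewer there is one more tool, called after ">>>" as name(argument=value, ...), one argument or row to a line, values as JSON. jog_arm: Moves the arm, as the interface text tells. Its arguments: {"type":"object","properties":{"commands":{"type":"array"},"grip_force":{"type":"number"}},"required":["commands"]}

```bash
mkdir -p pics
cat > h.py <<'E'
import numpy as np, cv2
from scipy.spatial.transform import Rotation as R
from plant import robot
def ray(p,u,v):
    h,w=p["img"].shape[:2]
    f=h/2/np.tan(np.radians(p["vfov"])/2)
    K=np.array([[f,0,p["cx"]],[0,f,p["cy"]],[0,0,1]])
    d=np.array([(u-p["cx"])/f,(v-p["cy"])/f])
    # radial k1 only: iterate
    s=d.copy()
    for _ in range(50): s=d/(1+p["k1"]*(s@s))
    E=np.array(p["extrinsics"]); Rm=E[:3,:3]; t=E[:3,3]
    return -Rm.T@t, Rm.T@np.array([s[0],s[1],1])
def onz(p,u,v,z):
    c,d=ray(p,u,v); return c+d*(z-c[2])/d[2]
def proj(p,X):
    h,w=p["img"].shape[:2]
    f=h/2/np.tan(np.radians(p["vfov"])/2)
    E=np.array(p["extrinsics"]); x=E[:3,:3]@np.array(X)+E[:3,3]
    s=x[:2]/x[2]; s=s*(1+p["k1"]*(s@s))
    return np.array([p["cx"]+f*s[0],p["cy"]+f*s[1]])
def tri(obs):
    A=np.zeros((3,3));b=np.zeros(3)
    rs=[ray(*o) for o in obs]
    for c,d in rs:
        d=d/np.linalg.norm(d);M=np.eye(3)-np.outer(d,d);A+=M;b+=M@c
    X=np.linalg.solve(A,b)
    return X,[round(1000*np.linalg.norm(np.cross(X-c,d/np.linalg.norm(d))),1) for c,d in rs]
def pin(p,n,k=4):
    return [(round(q["score"],2),round(q["position"][1]*p["img"].shape[1],1),round(q["position"][0]*p["img"].shape[0],1)) for q in robot.pinpoint(n,p)][:k]
E
python3 - <<'E'
from h import *
s=robot.read_state(); print(s)
P={}
for n in ["scene","side","wrist"]:
    p=robot.read_camera(n);P[n]=p;cv2.imwrite(f"pics/a_{n}.png",p["img"])
    print(n,p["vfov"],p["cx"],p["cy"],p["k1"],p["shot"]); print(np.round(p["extrinsics"],3).tolist())
    for t in ["tray","tray_bar","pocket","ball_center","dish_mid","beaker_mid","thimble_mid","mat","timer","vial","tipbox"]:
        print(t,pin(p,t))
E
```

```text
{'t': 0.0, 'q': array([ 1.15361112e+00,  1.31180749e-01,  1.48929421e+00,  1.25691209e-05,
        1.52300463e+00, -8.54171064e-02]), 'dq': array([ 9.70980287e-05,  2.59843467e-04, -9.56237599e-04,  3.50958537e-04,
        8.12646771e-04,  5.45798992e-04]), 'joint_torque': array([-1.86893344e-04, -5.59864175e+01, -4.91740751e+01,  7.66882603e-02,
        3.60034034e-02, -1.67413727e-04]), 'tool_pos': array([0.19517621, 0.56675147, 0.21756756]), 'orientation': array([ 2.55698765,  1.82358036, -0.00256047]), 'force': array([-0.34577727,  0.14072088, -0.03192618]), 'wrist_torque': array([-0.01693131,  0.01310465, -0.04145773]), 'opening': 0.0927084940622396}
scene 49.40286410949037 267.6645626455027 212.8041922737945 -0.039425868131772186 1
[[-0.669, 0.744, -0.006, 0.395], [0.64, 0.571, -0.513, -0.25], [-0.378, -0.347, -0.858, 1.503], [0.0, 0.0, 0.0, 1.0]]
tray [(0.67, 254.3, 264.6), (0.63, 256.7, 245.6)]
tray_bar [(0.73, 251.2, 220.3)]
pocket [(0.67, 262.8, 216.6)]
ball_center [(0.57, 258.6, 218.8)]
dish_mid [(0.97, 254.5, 264.4)]
beaker_mid []
thimble_mid [(0.88, 142.7, 221.1), (0.79,
[... 471 characters left out ...]
2, 279.7, 251.4)]
ball_center [(0.56, 281.6, 249.3)]
dish_mid []
beaker_mid [(0.96, 297.9, 313.8), (0.61, 343.9, 392.7)]
thimble_mid [(0.88, 367.3, 280.4), (0.68, 394.2, 270.7), (0.56, 332.0, 288.7)]
mat [(0.91, 232.2, 166.9)]
timer [(0.72, 342.9, 392.3), (0.39, 281.8, 248.9)]
vial [(0.84, 394.0, 267.9), (0.16, 169.6, 198.1)]
tipbox [(0.59, 173.6, 201.4)]
wrist 67.28069971954618 284.18328673907797 210.75068227969135 -0.07207364328888864 3
[[0.326, 0.945, 0.001, -0.599], [0.901, -0.311, 0.302, -0.037], [0.285, -0.097, -0.953, 0.392], [0.0, 0.0, 0.0, 1.0]]
tray []
tray_bar []
pocket []
ball_center []
dish_mid []
beaker_mid []
thimble_mid []
mat [(0.57, 216.1, 406.6)]
timer []
vial []
tipbox []
```

View pics/a_scene.png

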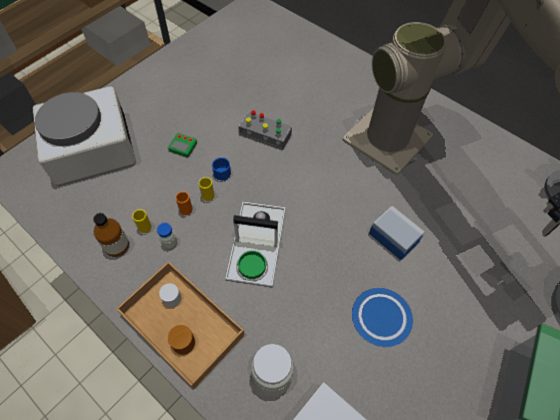

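View pics/a_side.png

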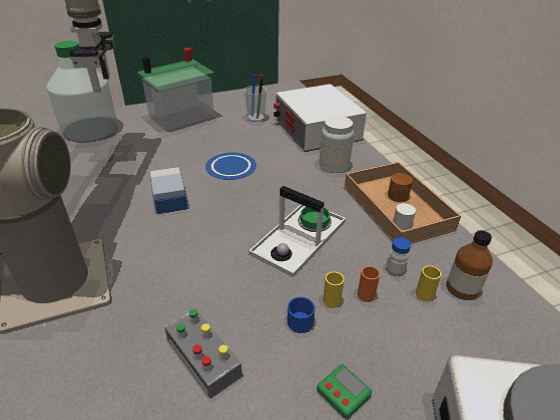

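View pics/a_wrist.png

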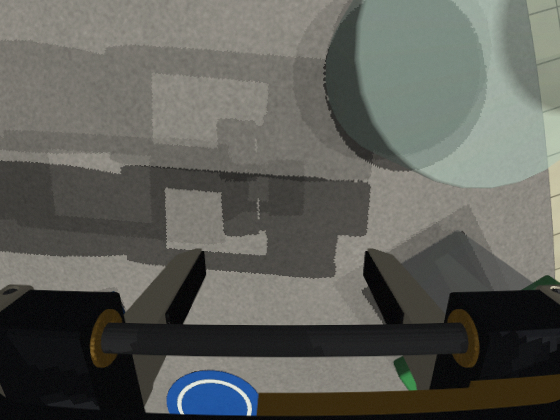

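The scene view shows an orange cup at (184,203), with yellow look-alikes at (206,188) and (141,221). In the side view these are at (369,284), (333,289) and (428,283). A wide brown cup stands in the wooden tray at (180,340). The narrow orange cup at (184,203) fits the thimble. The blue beaker is at (221,168) in scene and (300,314) in side, and the tray, ball, dish and mat are clear in both. I'll confirm this in a crop and triangulate.

Run:
```python
from h import *
a=robot.read_camera("scene");b=robot.read_camera("side")
c=np.hstack([cv2.resize(a["img"][130:300,120:300],(400,378),interpolation=2),cv2.resize(b["img"][180:350,250:430],(400,378),interpolation=2)])
cv2.imwrite("pics/b.png",c)
f=lambda n,o:print(n,np.round(tri([(a,*o[0]),(b,*o[1])])[0],4),tri([(a,*o[0]),(b,*o[1])])[1])
f("bar",[(251.2,220.3),(297.3,198.8)])
f("thimble",[(183.3,202.5),(367.3,280.4)])
f("mat",[(382.6,315.3),(232.2,166.9)])
f("tipbox",[(395.2,239.3),(173.6,201.4)])
f("yel1",[(206,188),(332,288.7)])
f("ball",[(262,216),(281.6,249.3)])
print("mat z0",onz(a,382.6,315.3,0),onz(b,232.2,166.9,0))
print("beaker side z25",onz(b,297.9,313.8,.025), "scene z25",onz(a,220.5,169,.025))
print("dish scene",onz(a,254.5,264.4,.017),"side",onz(b,315,217,.017))
print("thim",onz(a,183.3,202.5,.037),onz(b,367.3,280.4,.037))
print("bar",onz(a,251.2,220.3,.123),onz(b,297.3,198.8,.123))
print("ball",onz(a,262.8,216.6,.019),onz(b,281.6,249.3,.019))
for n in ["thimble_mid","beaker_mid","dish_mid","mat","tray","tray_bar"]:
  for p in(a,b):print(n,[(round(q["score"],2),np.round(np.array(q["box"])*[560,420,560,420],1).tolist()) for q in robot.recognise(n,p)][:4])
```

```text
bar [ 0.5725 -0.062   0.1257] [np.float64(8.9), np.float64(8.9)]
thimble [ 0.6349 -0.2857  0.0463] [np.float64(2.2), np.float64(2.2)]
mat [ 0.514   0.3332 -0.0025] [np.float64(3.7), np.float64(3.7)]
tipbox [ 0.3038  0.2296 -0.0078] [np.float64(6.9), np.float64(6.9)]
yel1 [ 0.5545 -0.2758  0.042 ] [np.float64(1.6), np.float64(1.6)]
ball [ 0.508  -0.0983  0.0185] [np.float64(1.7), np.float64(1.7)]
mat z0 [0.5114767  0.33485036 0.        ] [0.51554756 0.32589967 0.        ]
beaker side z25 [ 0.4645269  -0.29751562  0.025     ] scene z25 [ 0.47002694 -0.30402408  0.025     ]
dish scene [ 0.63349687 -0.00974211  0.017     ] side [ 0.63970665 -0.0140126   0.017     ]
thim [ 0.63372876 -0.2925287   0.037     ] [ 0.63875941 -0.27743228  0.037     ]
bar [ 0.57944206 -0.06719494  0.123     ] [ 0.56708646 -0.05290135  0.123     ]
ball [ 0.50660621 -0.09425847  0.019     ] [ 0.50912223 -0.09985752  0.019     ]
thimble_mid [(0.58, [206.2, 191.0, 18.5, 24.4]), (0.55, [142.4, 222.0, 20.3, 21.4]), (0.52, [185.6, 201.9, 18.9, 28.2])]
thimble_mid [(0.92, [368.7, 283.8, 24.6, 39.7]), (0.78, [333.3, 290.6, 22.6, 33.7]), (0.76, [426.1, 282.4, 25.2, 34.0]), (0.72, [296.6, 232.9, 99.1, 88.4])]
beaker_mid [(0.84, [218.6, 169.6, 19.1, 22.1]), (0.28, [258.7, 217.2, 11.8, 4.4]), (0.15, [255.9, 247.5, 60.2, 85.1])]
beaker_mid [(0.65, [301.1, 313.9, 28.5, 37.7])]
dish_mid [(0.77, [249.9, 266.4, 27.3, 33.2]), (0.72, [185.0, 203.4, 14.6, 23.5])]
dish_mid [(0.61, [314.3, 215.8, 30.6, 22.9]), (0.26, [345.2, 388.9, 51.3, 56.8])]
mat [(0.91, [381.9, 318.0, 60.5, 57.2])]
mat [(0.82, [230.4, 164.8, 50.6, 26.5])]
tray [(0.77, [255.2, 247.2, 60.4, 84.9]), (0.55, [397.5, 232.3, 54.5, 59.0])]
tray [(0.86, [298.6, 229.7, 96.2, 91.9])]
tray_bar [(0.92, [254.2, 245.1, 65.4, 90.5])]
tray_bar [(0.61, [296.1, 230.6, 98.3, 90.8])]
```

View pics/b.png

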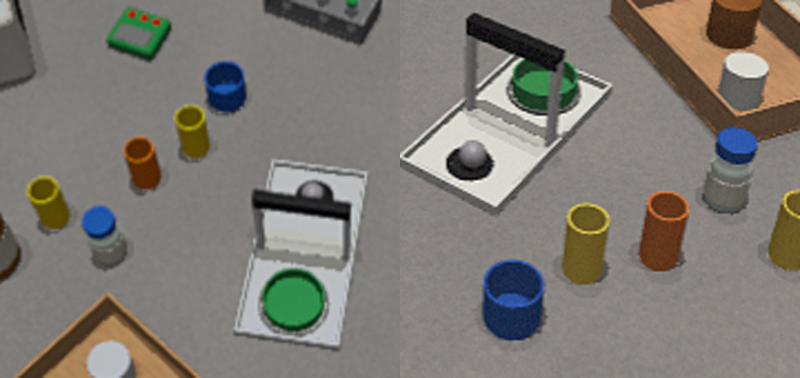

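The crop confirms it: the orange cup stands between the two yellow ones, with the blue beaker left of the nearer yellow one. I'll refine positions with silhouette fits.

```bash
cat > fit.py <<'E'
from h import *
from scipy.optimize import minimize
def cylpts(x,y,z0,h,r,n=40):
    a=np.linspace(0,2*np.pi,n,endpoint=False)
    return np.vstack([np.c_[x+r*np.cos(a),y+r*np.sin(a),np.full(n,z)] for z in ([z0,z0+h] if h>0 else [z0])])
def boxpts(x,y,yaw,z0,z1,lx,ly,ox=0):
    c,s=np.cos(yaw),np.sin(yaw);o=[]
    for dx in(-lx/2,lx/2):
        for dy in(-ly/2,ly/2):
            X=dx+ox
            for z in(z0,z1):o.append([x+c*X-s*dy,y+s*X+c*dy,z])
    return np.array(o)
S=4
def sil(p,pts,roi):
    u0,v0,w,h=roi
    uv=np.array([proj(p,q) for q in pts])
    uv=(uv-[u0-.5,v0-.5])*S-.5
    m=np.zeros((h*S,w*S),np.float32)
    hull=cv2.convexHull(np.round(uv*16).astype(np.int32).reshape(-1,1,2))
    cv2.fillConvexPoly(m,hull,1.0,shift=4)
    return cv2.resize(m,(w,h),interpolation=cv2.INTER_AREA)
def fit(ps,masks,rois,fn,x0,step=.01):
    def cost(x): return sum(np.abs(sil(p,fn(x),r)-m).sum() for p,m,r in zip(ps,masks,rois))
    best=None
    for k in range(3):
        n=len(x0);sx=np.vstack([x0]+[np.array(x0)+step*np.eye(n)[i]*(1 if k%2 else -1) for i in range(n)])
        r=minimize(cost,x0,method="Nelder-Mead",options=dict(initial_simplex=sx,xatol=1e-4,fatol=.05,maxiter=300))
        if best is None or r.fun<best.fun:best=r
        x0=best.x
    return best.x,best.fun,[m.sum() for m in masks]
def hsvmask(p,roi,lo,hi):
    u,v,w,h=roi
    m=cv2.inRange(cv2.cvtColor(p["img"],cv2.COLOR_BGR2HSV),lo,hi)[v:v+h,u:u+w]
    m=cv2.morphologyEx(m,cv2.MORPH_CLOSE,np.ones((3,3),np.uint8))
    n,l,st,_=cv2.connectedComponentsWithStats(m)
    k=1+np.argmax(st[1:,4]);m=(l==k).astype(np.uint8)
    c,_=cv2.findContours(m,cv2.RETR_EXTERNAL,cv2.CHAIN_APPROX_NONE);cv2.drawContours(m,c,-1,1,-1)
    return m.astype(np.float32)
E
python3 - <<'E'
from fit import *
a=robot.read_camera("scene");b=robot.read_camera("side")
def run(n,ra,rb,lo,hi,fn,x0):
    ms=[];ps=[];rs=[]
    for p,r in((a,ra),(b,rb)):
        if r is None: continue
        ps.append(p);rs.append(r);ms.append(hsvmask(p,r,lo,hi))
    x,c,t=fit(ps,ms,rs,fn,x0);print(n,np.round(x,4),round(c,1),t)
    for p,r,m in zip(ps,rs,ms):
        print("   single",np.round(fit([p],[m],[r],fn,x)[0],4))
run("beaker",(200,145,45,45),(275,285,55,55),(105,120,30),(125,255,255),lambda x:cylpts(x[0],x[1],0,.05,.028),[.467,-.300])
run("thimble",(168,185,32,36),(350,258,38,48),(2,130,40),(17,255,255),lambda x:cylpts(x[0],x[1],0,.074,.02),[.636,-.285])
run("mat",(340,275,85,85),(195,145,75,45),(100,80,30),(130,255,255),lambda x:cylpts(x[0],x[1],.0015,0,.08),[.513,.330])
run("dish",(225,235,55,55),None,(50,90,20),(80,255,255),lambda x:cylpts(x[0],x[1],.004,.026,.039),[.635,-.012])
for p,r in((a,(225,205,60,45)),(b,(265,175,75,45))):
    u,v,w,h=r; g=p["img"][v:v+h,u:u+w].max(2); print(g.min(), np.percentile(g,[2,5,10,20]))
E
```

```text
beaker [ 0.4696 -0.3011] 144.7 [np.float32(337.0), np.float32(821.0)]
   single [ 0.4673 -0.3041]
   single [ 0.4696 -0.2999]
thimble [ 0.6347 -0.2874] 117.9 [np.float32(280.0), np.float32(595.0)]
   single [ 0.6339 -0.2898]
   single [ 0.6359 -0.2853]
mat [0.5146 0.3346] 96.1 [np.float32(2823.0), np.float32(1084.0)]
   single [0.5149 0.3343]
   single [0.5132 0.336 ]
dish [ 0.6374 -0.0172] 85.3 [np.float32(614.0)]
   single [ 0.6374 -0.0172]
0 [ 7. 29. 42. 99.]
3 [18. 23. 34. 90.]
```

Run:
```python
from fit import *
a=robot.read_camera("scene");b=robot.read_camera("side")
ra=(228,208,60,26);rb=(272,180,60,34)
ms=[]
for p,r in((a,ra),(b,rb)):
    u,v,w,h=r;g=(p["img"][v:v+h,u:u+w].max(2)<50).astype(np.uint8)
    n,l,st,_=cv2.connectedComponentsWithStats(g);k=1+np.argmax(st[1:,4]);m=(l==k).astype(np.float32);ms.append(m)
    print(m.sum(),st[k])
fn=lambda x:boxpts(x[0],x[1],x[2]*10,.112,.134,.016,.118)
x0=[.573,-.055,.055]
print(fit([a,b],ms,[ra,rb],fn,x0)[:2]);print(fit([a],ms[:1],[ra],fn,x0)[:2]);print(fit([b],ms[1:],[rb],fn,x0)[:2])
x=fit([a,b],ms,[ra,rb],fn,x0)[0]
X,Y,yw=x[0],x[1],x[2]*10
for p,n,r in((a,"a",(215,195,80,100)),(b,"b",(240,180,115,100))):
    im=p["img"].copy();k=6;u,v,w,h=r
    im=cv2.resize(im[v:v+h,u:u+w],None,fx=k,fy=k,interpolation=cv2.INTER_CUBIC)
    def dr(pts,c):
        q=np.array([((proj(p,t)-[u,v]+.5)*k) for t in pts]).astype(int);cv2.polylines(im,[q.reshape(-1,1,2)],True,c,1)
    cc=lambda z,lx,ly:[[X+np.cos(yw)*dx*lx/2-np.sin(yw)*dy*ly/2,Y+np.sin(yw)*dx*lx/2+np.cos(yw)*dy*ly/2,z] for dx,dy in((1,1),(1,-1),(-1,-1),(-1,1))]
    dr(cc(.014,.25,.13),(0,0,255));dr(cc(.134,.016,.118),(0,255,255))
    for d in (.075,-.08):
        t=[X+np.cos(yw)*d,Y+np.sin(yw)*d,.03 if d>0 else .019];q=((proj(p,t)-[u,v]+.5)*k).astype(int);cv2.circle(im,tuple(q),4,(255,0,255),-1)
    cv2.imwrite(f"pics/c_{n}.png",im)
```

```text
336.0 [  6   5  43  17 336]
464.0 [  8   6  44  26 464]
(array([ 0.5750195 , -0.05522134,  0.05577253]), np.float64(219.875))
(array([ 0.57435019, -0.05780598,  0.05837956]), np.float64(132.8125))
(array([ 0.5750712 , -0.05357538,  0.0533704 ]), np.float64(78.0))
```

View pics/c_a.png

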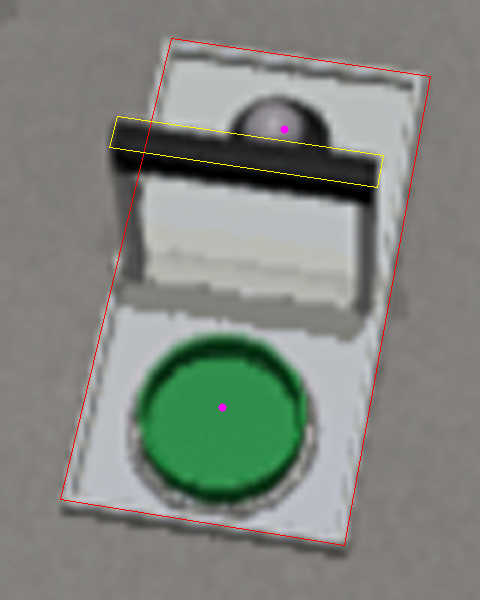

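View pics/c_b.png

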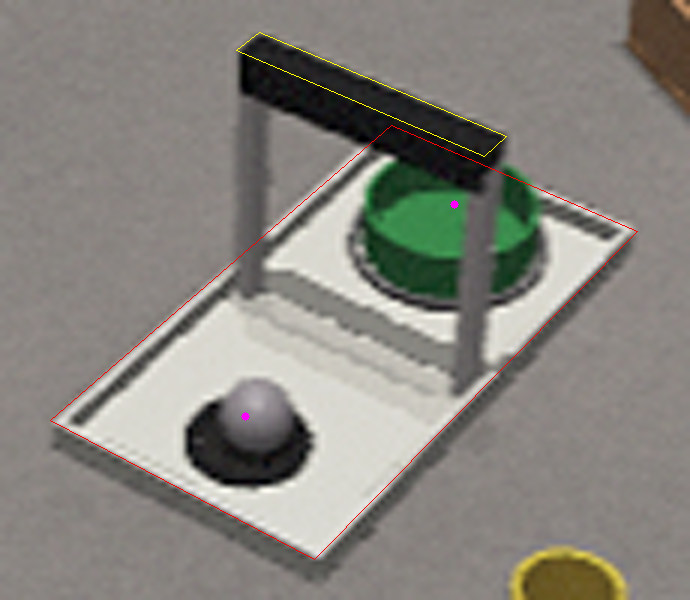

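Both views agree with the fitted model: bar at (0.575,-0.055), yaw about 32°. I'll turn the jaws parallel to the tray's y axis and travel towards the beaker.

>>> jog_arm(
  commands=[-1, 0, 0, 0, 7.16, -1, 0, 0, 0, 7.16, -1, 0, 0, 0, 7.16, -1, 0, 0, 0, 7.16, -1, 0, 0, 0, 7.16, -1, 0, 0, 0, 7.16, -1, 0, 0, 0, 7.16, -1, 0, 0, 0, 7.16, -1, 0, 0, 0, 7.16, -1, 0, 0, 0, 7.16, -1, 0, 0, 0, 7.16, -1, 0, 0, 0, 7.16, -1, 0, 0, 0, 7.16, -1, 0, 0, 0, 7.16, -1, 0, 0, 0, 7.16, -1, 0, 0, 0, 7.16, -1, 0, 0, 0, 7.16, -1, 0, 0, 0, 7.16],
  grip_force=10,
)

```text
t: 4.2
tool_pos: [0.1954, 0.5673, 0.2186]
orientation: [-2.744, 1.529, -0.0]
force: [0.2, 0.2, -0.2]
opening: 0.0932
```

>>> jog_arm(
  commands=[-1, 0.02, 0, 0, 0, -1, 0.03, 0, 0, 0, -1, 0.04, 0, 0, 0, -1, 0.04, 0, 0, 0, -1, 0.04, 0, 0, 0, -1, 0.04, 0, 0, 0, -1, 0.04, 0, 0, 0, -1, 0.04, 0, 0, 0, -1, 0.04, 0, 0, 0, -1, 0.04, 0, 0, 0, -1, 0.04, 0, 0, 0, -1, 0.04, 0, 0, 0, -1, 0.04, 0, 0, 0, -1, 0.04, 0, 0, 0, -1, 0.04, 0, 0, 0, -1, 0.04, 0, 0, 0, -1, 0.04, 0, 0, 0, -1, 0.04, 0, 0, 0, -1, 0.04, 0, 0, 0, -1, 0.04, 0, 0, 0],
)

```text
t: 5.87
tool_pos: [0.6055, -0.0869, 0.2187]
orientation: [-2.749, 1.521, -0.0]
force: [1.0, 0.8, -0.1]
opening: 0.0928
```

>>> jog_arm(
  commands=[-1, 0.04, 0.02, 0, 0, -1, 0.03, 0.03, 0, 0, -1, 0.02, 0.03, 0, 0, -1, 0, 0.03, 0, 0, -1, 0, 0.02, 0, 0, -1, 0, 0.01, 0, 0, -1, 0, 0, 0, 0],
)

```text
t: 6.45
tool_pos: [0.5326, -0.233, 0.2188]
orientation: [2.747, -1.523, 0.0]
force: [0.2, 0.4, 0.1]
opening: 0.0929
```

```bash
cat >> h.py <<'E'
def th():
    s=robot.read_state();M=R.from_rotvec(s["orientation"]).as_matrix()
    return s,M
def delta(T):
    s,M=th();d=np.array(T)-s["tool_pos"]
    print("t",round(s["t"],2),"pos",np.round(s["tool_pos"],4),"xang",round(np.degrees(np.arctan2(M[1,0],M[0,0])),2),"tilt",np.round(M[:2,2],4),"F",np.round(s["force"],1),"open",round(s["opening"],4))
    print("tool delta mm",np.round(1000*M.T@d,1))
E
python3 - <<'E'
from fit import *
delta([.4696,-.301,.15])
p=robot.read_camera("wrist");cv2.imwrite("pics/d.png",p["img"])
print(pin(p,"beaker_mid"),pin(p,"thimble_mid"), proj(p,[.4696,-.301,.025]))
E
```

```text
t 6.45 pos [ 0.5326 -0.233   0.2188] xang -58.02 tilt [-0.0001 -0.0003] F [0.2 0.4 0.1] open 0.0929
tool delta mm [24.3 89.5 68.8]
[(0.7, 301.5, 260.6)] [(0.64, 477.5, 64.2), (0.61, 377.9, 140.5), (0.58, 327.0, 192.0)] [302.0283887  256.85947342]
```

View pics/d.png

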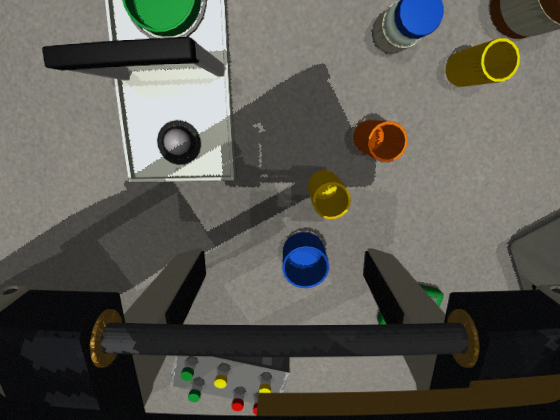

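The wrist view shows the beaker at (305,258), yellow at (330,195), the orange cup at (381,141), and the bar at (120,53). I'll refine from it.

Run:
```python
from fit import *
a=robot.read_camera("wrist")
def run(n,r,lo,hi,fn,x0):
    m=hsvmask(a,r,lo,hi);x,c,t=fit([a],[m],[r],fn,x0);print(n,np.round(x,4),round(c,1),t);return x
run("beaker",(270,220,75,75),(105,120,20),(130,255,255),lambda x:cylpts(x[0],x[1],0,.05,.028),[.4696,-.301])
run("thimble",(345,110,72,60),(2,130,30),(14,255,255),lambda x:cylpts(x[0],x[1],0,.074,.02),[.635,-.287])
run("yellow",(300,160,60,65),(20,100,20),(35,255,255),lambda x:cylpts(x[0],x[1],0,.074,.02),[.555,-.276])
run("yellow2",(436,30,90,65),(20,100,20),(35,255,255),lambda x:cylpts(x[0],x[1],0,.074,.02),[.70,-.36])
run("vialcap",(360,0,90,60),(100,120,20),(130,255,255),lambda x:cylpts(x[0],x[1],.065,.02,.022),[.7,-.28])
r=(30,25,200,60);u,v,w,h=r
for T in(35,45):
    g=(a["img"][v:v+h,u:u+w].max(2)<T).astype(np.uint8);n,l,st,_=cv2.connectedComponentsWithStats(g);k=1+np.argmax(st[1:,4]);m=(l==k).astype(np.float32);print(st[k])
    print(fit([a],[m],[r],lambda x:boxpts(x[0],x[1],x[2]*10,.112,.134,.016,.118),[.575,-.055,.0557])[:2])
print(onz(a,179,140,.019))
```

```text
beaker [ 0.4688 -0.3051] 123.6 [np.float32(2095.0)]
thimble [ 0.6361 -0.29  ] 78.4 [np.float32(1799.0)]
yellow [ 0.5572 -0.2771] 49.3 [np.float32(1599.0)]
yellow2 [ 0.7  -0.36] 2697.0 [np.float32(2697.0)]
vialcap [ 0.69 -0.28] 1707.0 [np.float32(1707.0)]
[  14   15  156   33 2452]
(array([ 0.57656317, -0.05606416,  0.05660774]), np.float64(1672.25))
[  14   14  156   34 3664]
(array([ 0.57641934, -0.05585028,  0.05689005]), np.float64(468.0))
[ 0.51774315 -0.10093268  0.019     ]
```

>>> jog_arm(
  commands=[-1, 0.006, 0.02, 0, 0, -1, 0.01, 0.03, 0, 0, -1, 0.01, 0.025, 0.01, 0, -1, 0, 0.016, 0.02, 0, -1, 0, 0, 0.03, 0, -1, 0, 0, 0.03, 0, -1, 0, 0, 0.03, 0, -1, 0, 0, 0.02, 0, -1, 0, 0, 0.01, 0, -1, 0, 0, 0, 0],
)

```text
t: 7.48
tool_pos: [0.4697, -0.3001, 0.0657]
orientation: [-2.749, 1.518, 0.008]
force: [-0.6, -0.2, 0.4]
opening: 0.0931
```

Run:
```python
from fit import *
delta([.469,-.303,.027])
p=robot.read_camera("wrist");b=robot.read_camera("side");cv2.imwrite("pics/e.png",p["img"]);cv2.imwrite("pics/e2.png",b["img"][200:400,200:480])
print(pin(p,"beaker_mid"),pin(b,"beaker_mid"))
```

```text
t 7.48 pos [ 0.4697 -0.3001  0.0657] xang -57.81 tilt [-0.0039  0.0032] F [-0.6 -0.2  0.4] open 0.0931
tool delta mm [ 2.2  2.  38.7]
[(0.67, 287.4, 242.9)] [(0.71, 295.9, 313.6)]
```

View pics/e.png

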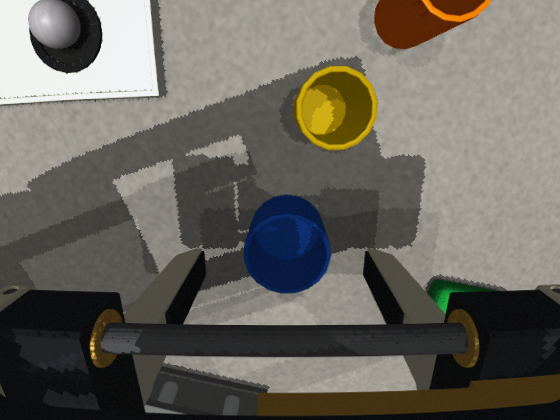

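View pics/e2.png

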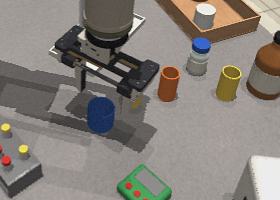

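The beaker is centred between the fingers (287 against 284) and the yellow cup is clear. Descend and grip.

>>> jog_arm(
  commands=[-1, 0.002, 0.002, 0.01, 0, -1, 0, 0, 0.015, 0, -1, 0, 0, 0.01, 0, -1, 0, 0, 0.004, 0, -1, 0, 0, 0, 0, 0.6, 0, 0, 0, 0, 0.6, 0, 0, 0, 0, 0.6, 0, 0, 0, 0, 0.6, 0, 0, 0, 0, 0.6, 0, 0, 0, 0, 0.6, 0, 0, 0, 0, 0.6, 0, 0, 0, 0, 0.6, 0, 0, 0, 0],
  grip_force=12,
)

```text
t: 8.77
tool_pos: [0.47, -0.305, 0.0299]
orientation: [-2.749, 1.521, -0.0]
force: [-0.3, -0.2, 2.9]
opening: 0.0545
```

Run:
```python
from fit import *
delta([.638,-.0165,.14])
```

```text
t 8.77 pos [ 0.47   -0.305   0.0299] xang -57.89 tilt [ 0.0002 -0.0001] F [-0.3 -0.2  2.9] open 0.0545
tool delta mm [-155.1 -295.6 -110.1]
```

>>> jog_arm(
  commands=[0.6, 0, 0, -0.01, 0, 0.6, 0, 0, -0.02, 0, 0.6, 0, 0, -0.03, 0, 0.6, 0, 0, -0.03, 0, 0.6, 0, 0, -0.03, 0, 0.6, 0, 0, -0.025, 0, 0.6, 0, 0, -0.015, 0, 0.6, 0, 0, 0, 0],
)

```text
t: 9.43
tool_pos: [0.472, -0.3065, 0.1952]
orientation: [2.748, -1.52, 0.012]
force: [1.7, 0.3, 0.5]
opening: 0.0544
```

Run:
```python
from fit import *
delta([.638,-.0165,.19])
p=robot.read_camera("wrist");b=robot.read_camera("side");cv2.imwrite("pics/f.png",p["img"]);cv2.imwrite("pics/f2.png",b["img"][150:400,200:480])
```

```text
t 9.43 pos [ 0.472  -0.3065  0.1952] xang -57.89 tilt [ 0.0063 -0.005 ] F [1.7 0.3 0.5] open 0.0544
tool delta mm [-157.4 -294.8    4.8]
```

View pics/f.png

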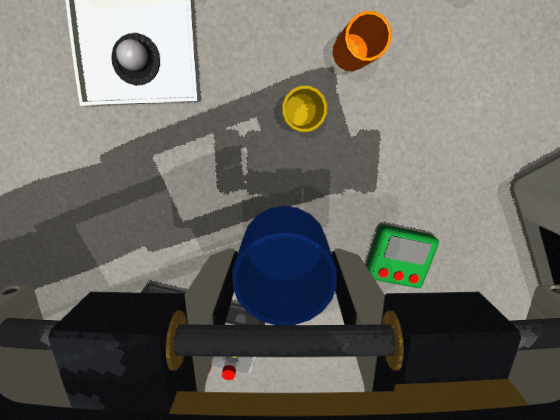

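View pics/f2.png

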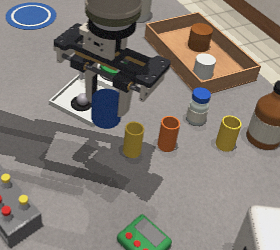

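Run:
```python
from fit import *
a=robot.read_camera("wrist");s,M=th();T=s["tool_pos"]
r=(210,190,150,125)
m=hsvmask(a,r,(105,120,15),(130,255,255))
for z0 in(T[2]-.033,T[2]-.030,T[2]-.027):
    x,c,t=fit([a],[m],[r],lambda x:cylpts(x[0],x[1],z0,.05,.028),list(T[:2]));print(z0,x,c,t,"off tool",1000*M.T@np.array([x[0]-T[0],x[1]-T[1],0]))
delta([.638,-.0165,.19])
```

```text
0.15564761788523082 [ 0.4682553 -0.3082815] 222.125 [np.float32(9247.0)] off tool [ 2.45415158e+00  2.97794937e+00 -1.45681859e-03]
0.15864761788523082 [ 0.46918572 -0.30770231] 178.0625 [np.float32(9247.0)] off tool [ 2.45806701e+00  1.88198465e+00 -1.93690747e-03]
0.16164761788523083 [ 0.46988986 -0.30729987] 282.625 [np.float32(9247.0)] off tool [ 2.49142704e+00  1.07164008e+00 -2.32601010e-03]
t 9.58 pos [ 0.4695 -0.3046  0.1886] xang -57.89 tilt [-0.001   0.0007] F [-0.  -0.2 -1.1] open 0.0544
tool delta mm [-154.5 -295.9   -1.3]
```

>>> jog_arm(
  commands=[0.6, -0.005, -0.01, 0, 0, 0.6, -0.01, -0.02, 0, 0, 0.6, -0.0155, -0.03, 0, 0, 0.6, -0.0155, -0.03, 0, 0, 0.6, -0.0155, -0.03, 0, 0, 0.6, -0.0155, -0.03, 0, 0, 0.6, -0.0155, -0.03, 0, 0, 0.6, -0.0155, -0.03, 0, 0, 0.6, -0.0155, -0.03, 0, 0, 0.6, -0.0155, -0.03, 0, 0, 0.6, -0.01, -0.018, 0, 0, 0.6, -0.0055, -0.009, 0, 0, 0.6, 0, 0, 0, 0, 0.6, 0, 0, 0, 0, 0.6, 0, 0, 0, 0],
)

```text
t: 10.83
tool_pos: [0.6386, -0.0173, 0.1889]
orientation: [2.748, -1.521, -0.002]
force: [-0.4, 0.5, 0.2]
opening: 0.0544
```

Run:
```python
from fit import *
p=robot.read_camera("wrist");b=robot.read_camera("scene");cv2.imwrite("pics/g.png",p["img"]);cv2.imwrite("pics/g2.png",cv2.resize(b["img"][150:310,180:330],None,fx=3,fy=3))
delta([.638,-.0165,.038])
```

```text
t 10.93 pos [ 0.6389 -0.0177  0.1895] xang -57.99 tilt [-0.0004 -0.0003] F [ 0.2  1.3 -0.4] open 0.0545
tool delta mm [ -1.4   0.  151.5]
```

View pics/g.png

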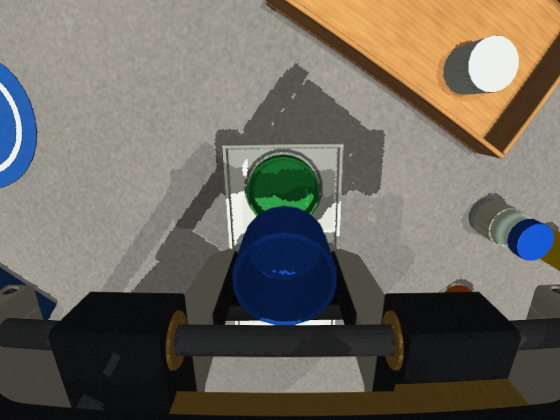

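View pics/g2.png

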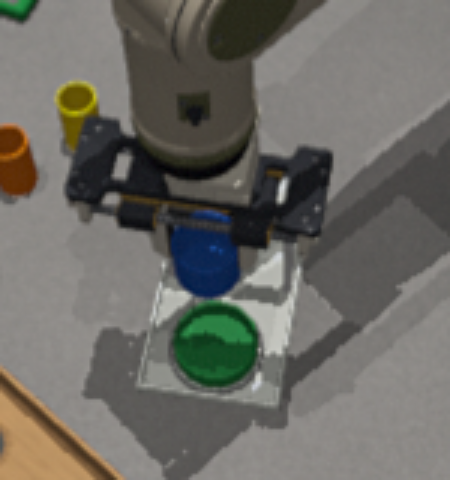

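The dish is centred under the beaker laterally (283 against 284). I'll check fore-aft from the visible part of the dish.

Run:
```python
from fit import *
a=robot.read_camera("wrist");s,M=th();T=s["tool_pos"]
r=(230,140,105,62)
u,v,w,h=r
m=hsvmask(a,r,(45,70,10),(85,255,255))
x,c,t=fit([a],[m],[r],lambda x:cylpts(x[0],x[1],.004,.026,.039),[.638,-.0165]);print(x,c,t,"off tool",1000*M.T@np.array([x[0]-T[0],x[1]-T[1],0]))
r=(210,190,150,125)
m=hsvmask(a,r,(105,120,15),(130,255,255));z0=T[2]-.030
x,c,t=fit([a],[m],[r],lambda x:cylpts(x[0],x[1],z0,.05,.028),list(T[:2]));print(x,c,t,"off tool",1000*M.T@np.array([x[0]-T[0],x[1]-T[1],0]))
delta([.638,-.0165,.038])
```

```text
[ 0.63908496 -0.01737572] 40.5625 [np.float32(2801.0)] off tool [-1.31890862e-01 -2.11492988e-01 -5.26807457e-05]
[ 0.637994   -0.02024016] 219.4375 [np.float32(9251.0)] off tool [1.71889644e+00 2.23183361e+00 5.96758353e-04]
t 10.98 pos [ 0.639  -0.0176  0.1897] xang -57.99 tilt [-0.0001 -0.0002] F [ 0.  -0.2 -0.6] open 0.0544
tool delta mm [ -1.5   0.2 151.7]
```

>>> jog_arm(
  commands=[0.6, -0.0015, -0.002, 0.01, 0, 0.6, 0, 0, 0.02, 0, 0.6, 0, 0, 0.025, 0, 0.6, 0, 0, 0.025, 0, 0.6, 0, 0, 0.02, 0, 0.6, 0, 0, 0.015, 0, 0.6, 0, 0, 0.01, 0, 0.6, 0, 0, 0.006, 0, 0.6, 0, 0, 0.004, 0, 0.6, 0, 0, 0.004, 0, 0.6, 0, 0, 0.004, 0, 0.6, 0, 0, 0.004, 0, 0.6, 0, 0, 0, 0, 0.6, 0, 0, 0, 0, 0.6, 0, 0, 0, 0],
)

```text
t: 12.23
tool_pos: [0.6406, -0.0139, 0.0431]
orientation: [-2.749, 1.52, -0.001]
force: [-0.0, 0.6, -0.2]
opening: 0.0544
```

Run:
```python
from fit import *
a=robot.read_camera("side");delta([.638,-.0165,.038]);
cv2.imwrite("pics/i.png",cv2.resize(a["img"][150:300,220:420],None,fx=3,fy=3))
```

```text
t 12.28 pos [ 0.6406 -0.0139  0.0431] xang -57.89 tilt [ 0.0007 -0.0001] F [-0.1 -0.4  0.3] open 0.0547
tool delta mm [0.8 3.6 5.1]
```

View pics/i.png

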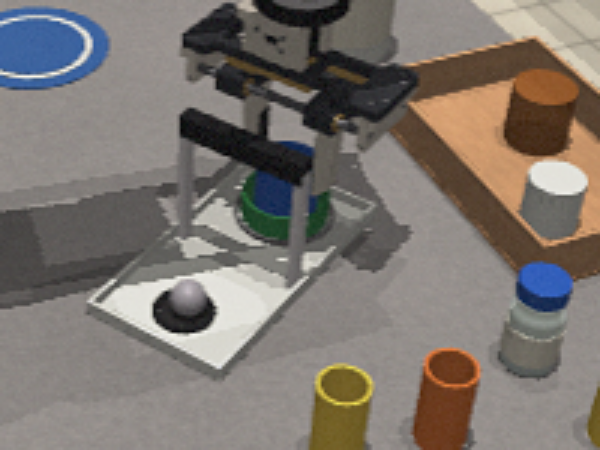

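The beaker is inside the dish and slightly above its floor. I'll lower it gently to contact.

>>> jog_arm(
  commands=[0.6, 0, 0.0015, 0.002, 0, 0.6, 0, 0, 0.001, 0, 0.6, 0, 0, 0.001, 0, 0.6, 0, 0, 0, 0, 0.6, 0, 0, 0, 0],
)

```text
t: 12.7
tool_pos: [0.6389, -0.0147, 0.0385]
orientation: [2.749, -1.52, -0.0]
force: [0.3, -0.0, -0.8]
opening: 0.0543
```

>>> jog_arm(
  commands=[0.6, 0, 0, 0.001, 0, 0.6, 0, 0, 0, 0, 0.6, 0, 0, 0, 0],
)

```text
t: 12.95
tool_pos: [0.6393, -0.0147, 0.0379]
orientation: [-2.749, 1.52, -0.001]
force: [0.0, 1.0, 0.6]
opening: 0.0547
```

>>> jog_arm(
  commands=[0.6, 0, 0, 0.001, 0, 0.6, 0, 0, 0, 0, 0.6, 0, 0, 0, 0],
)

```text
t: 13.2
tool_pos: [0.6393, -0.0147, 0.0379]
orientation: [-2.749, 1.52, -0.001]
force: [-3.6, 0.3, 7.7]
opening: 0.0545
```

Contact (7.7 N). Release and lift straight up.

>>> jog_arm(
  commands=[0.6, 0, 0, -0.0005, 0, -0.6, 0, 0, 0, 0, -0.6, 0, 0, 0, 0, -0.6, 0, 0, 0, 0, -0.6, 0, 0, 0, 0, -0.6, 0, 0, 0, 0, -0.6, 0, 0, -0.01, 0, -0.6, 0, 0, -0.02, 0, -0.6, 0, 0, -0.03, 0, -0.6, 0, 0, -0.03, 0, -0.6, 0, 0, -0.03, 0, -0.6, 0, 0, -0.025, 0, -0.6, 0, 0, -0.015, 0, -0.6, 0, 0, 0, 0, -0.6, 0, 0, 0, 0],
)

```text
t: 14.45
tool_pos: [0.6398, -0.0148, 0.1986]
orientation: [-2.748, 1.52, -0.004]
force: [-0.7, -0.3, -1.0]
opening: 0.0744
```

Run:
```python
from fit import *
a=robot.read_camera("wrist");b=robot.read_camera("scene")
delta([.6355,-.2885,.19]);
cv2.imwrite("pics/j.png",a["img"])
cv2.imwrite("pics/j2.png",cv2.resize(b["img"][150:310,180:330],None,fx=3,fy=3))
```

```text
t 14.55 pos [ 0.6382 -0.0146  0.1955] xang -57.89 tilt [-0.0023  0.0002] F [-0.3  0.1  0.7] open 0.0746
tool delta mm [230.6 147.8   5.4]
```

View pics/j.png

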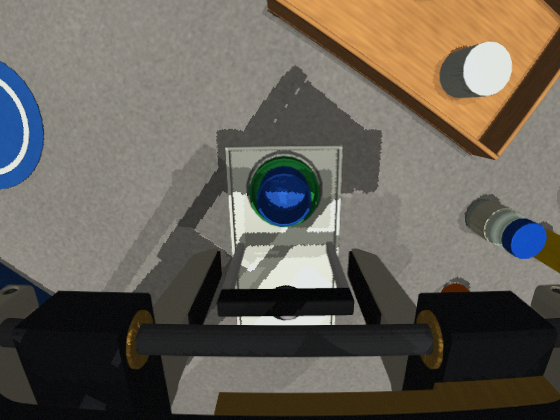

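View pics/j2.png

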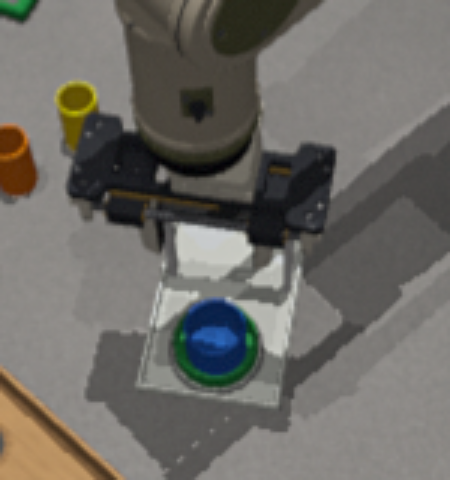

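The beaker sits upright in the dish (284,195). I'll measure its seat, then head for the thimble.

Run:
```python
from fit import *
a=robot.read_camera("wrist");s,M=th();T=s["tool_pos"]
r=(240,150,90,90)
m=hsvmask(a,r,(105,120,15),(130,255,255))
x,c,t=fit([a],[m],[r],lambda x:cylpts(x[0],x[1],.008,.05,.028),[.638,-.0165]);print(x,c,t)
delta([.6355,-.2885,.19])
```

```text
[ 0.63946365 -0.01671146] 165.875 [np.float32(2567.0)]
t 14.6 pos [ 0.6379 -0.0146  0.1949] xang -57.89 tilt [-0.0033  0.0003] F [-0.4  1.4  0.6] open 0.0745
tool delta mm [230.8 147.6   4.8]
```

>>> jog_arm(
  commands=[-0.6, 0.01, 0.006, 0, 0, -0.6, 0.02, 0.013, 0, 0, -0.6, 0.03, 0.019, 0, 0, -0.6, 0.03, 0.019, 0, 0, -0.6, 0.03, 0.019, 0, 0, -0.6, 0.03, 0.019, 0, 0, -0.6, 0.03, 0.019, 0, 0, -0.6, 0.025, 0.016, 0, 0, -0.6, 0.016, 0.011, 0, 0, -0.6, 0.01, 0.007, 0, 0, -0.6, 0, 0, 0, 0, -0.6, 0, 0, 0, 0, -0.6, 0, 0, 0, 0],
)

```text
t: 15.68
tool_pos: [0.6365, -0.2877, 0.1967]
orientation: [-2.749, 1.519, 0.002]
force: [0.4, 0.5, -0.4]
opening: 0.0745
```

Run:
```python
from fit import *
a=robot.read_camera("wrist");b=robot.read_camera("side")
cv2.imwrite("pics/k.png",a["img"]);cv2.imwrite("pics/k2.png",cv2.resize(b["img"][200:350,300:500],None,fx=3,fy=3))
s,M=th();T=s["tool_pos"]
r=(240,150,100,110)
m=hsvmask(a,r,(2,130,30),(14,255,255))
x,c,t=fit([a],[m],[r],lambda x:cylpts(x[0],x[1],0,.074,.02),[.6355,-.2885]);print(x,c,t)
delta([.6355,-.2885,.051])
```

```text
[ 0.63592528 -0.28971705] 68.875 [np.float32(1736.0)]
t 15.78 pos [ 0.6368 -0.2874  0.1971] xang -57.79 tilt [-0.      0.0004] F [ 0.9 -0.1  0.5] open 0.0748
tool delta mm [  0.3   1.7 146.1]
```

View pics/k.png

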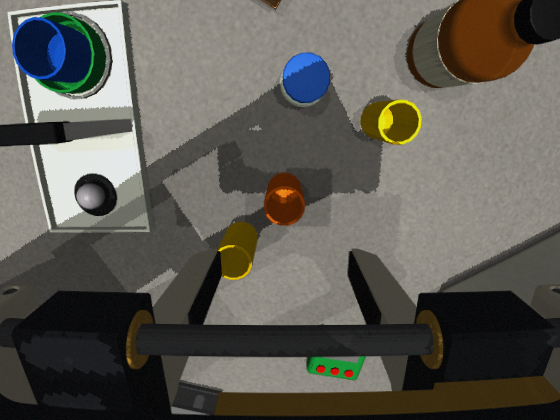

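View pics/k2.png

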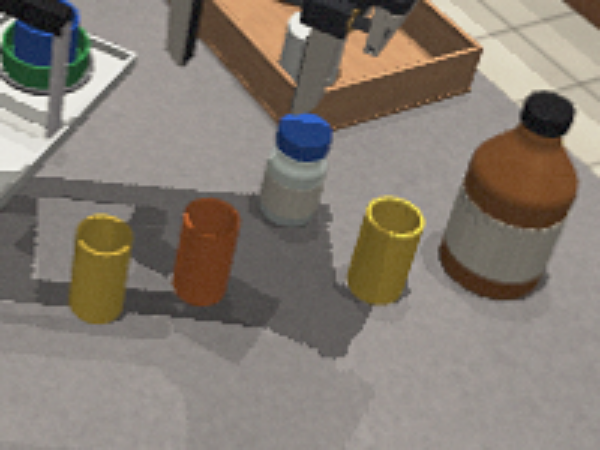

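The orange cup at (285,200) is centred between the fingers, and the yellow cups and vial are clear. I'll descend to z≈0.051 and grip.

>>> jog_arm(
  commands=[-0.6, 0.0005, 0.002, 0.01, 0, -0.6, 0, 0, 0.02, 0, -0.6, 0, 0, 0.03, 0, -0.6, 0, 0, 0.03, 0, -0.6, 0, 0, 0.025, 0, -0.6, 0, 0, 0.015, 0, -0.6, 0, 0, 0.01, 0, -0.6, 0, 0, 0.006, 0, -0.6, 0, 0, 0, 0, -0.6, 0, 0, 0, 0, -0.6, 0, 0, 0, 0, 0.8, 0, 0, 0, 0, 0.8, 0, 0, 0, 0, 0.8, 0, 0, 0, 0, 0.8, 0, 0, 0, 0, 0.8, 0, 0, 0, 0, 0.8, 0, 0, 0, 0, 0.8, 0, 0, 0, 0, 0.8, 0, 0, 0, 0, 0.8, 0, 0, 0, 0],
  grip_force=10,
)

```text
t: 17.45
tool_pos: [0.635, -0.2905, 0.0511]
orientation: [2.749, -1.52, -0.0]
force: [0.5, 0.3, 0.7]
opening: 0.0399
```

Gripped at 39.9 mm, which matches the cup's 40 mm diameter. Lift.

>>> jog_arm(
  commands=[0.8, 0, 0, -0.01, 0, 0.8, 0, 0, -0.02, 0, 0.8, 0, 0, -0.03, 0, 0.8, 0, 0, -0.03, 0, 0.8, 0, 0, -0.03, 0, 0.8, 0, 0, -0.03, 0, 0.8, 0, 0, -0.02, 0, 0.8, 0, 0, -0.01, 0, 0.8, 0, 0, 0, 0, 0.8, 0, 0, 0, 0, 0.8, 0, 0, 0, 0],
)

```text
t: 18.37
tool_pos: [0.6341, -0.29, 0.2287]
orientation: [2.749, -1.52, -0.005]
force: [0.1, 0.2, -0.6]
opening: 0.0401
```

Run:
```python
from fit import *
delta([.6385,-.0160,.23])
```

```text
t 18.37 pos [ 0.6341 -0.29    0.2287] xang -57.89 tilt [-0.003   0.0016] F [ 0.1  0.2 -0.6] open 0.0401
tool delta mm [-229.8 -149.4   -0.9]
```

>>> jog_arm(
  commands=[0.8, -0.01, -0.006, 0, 0, 0.8, -0.02, -0.013, 0, 0, 0.8, -0.03, -0.02, 0, 0, 0.8, -0.03, -0.02, 0, 0, 0.8, -0.03, -0.02, 0, 0, 0.8, -0.03, -0.02, 0, 0, 0.8, -0.03, -0.019, 0, 0, 0.8, -0.025, -0.015, 0, 0, 0.8, -0.015, -0.01, 0, 0, 0.8, -0.01, -0.006, 0, 0, 0.8, 0, 0, 0, 0, 0.8, 0, 0, 0, 0, 0.8, 0, 0, 0, 0, 0.8, 0, 0, 0, 0, 0.8, 0, 0, 0, 0],
)

```text
t: 19.62
tool_pos: [0.6389, -0.0179, 0.231]
orientation: [2.748, -1.523, -0.0]
force: [0.1, 0.2, 0.2]
opening: 0.0397
```

Run:
```python
from fit import *
a=robot.read_camera("wrist");s,M=th();T=s["tool_pos"]
b=robot.read_camera("side");c=robot.read_camera("scene")
cv2.imwrite("pics/l.png",a["img"])
for p,n,off in((b,"side",0),(c,"scene",0)):
  pass
for p,r,lab in((a,(200,150,170,165),"wrist"),):
    m=hsvmask(p,r,(2,130,30),(14,255,255))
    x,cc,t=fit([p],[m],[r],lambda x:cylpts(x[0],x[1],T[2]-.051,.074,.02),list(T[:2]));print(lab,"thim",x,cc,t,"off",1000*M.T@np.array([x[0]-T[0],x[1]-T[1],0]))
delta([.6385,-.0160,.0635])
cv2.imwrite("pics/l2.png",np.hstack([cv2.resize(b["img"][120:270,240:390],(400,400)),cv2.resize(c["img"][170:320,180:330],(400,400))]))
```

```text
wrist thim [ 0.64024925 -0.01884322] 329.8125 [np.float32(6368.0)] off [ 1.61664647e+00 -4.97534747e-01 -6.77488653e-06]
t 19.77 pos [ 0.639  -0.0173  0.2311] xang -57.96 tilt [ 0.0001 -0.    ] F [-0.2 -0.2 -0.2] open 0.0401
tool delta mm [ -1.4  -0.3 167.6]
```

View pics/l.png

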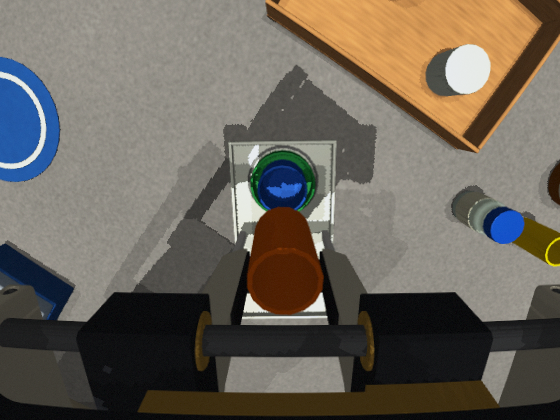

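View pics/l2.png

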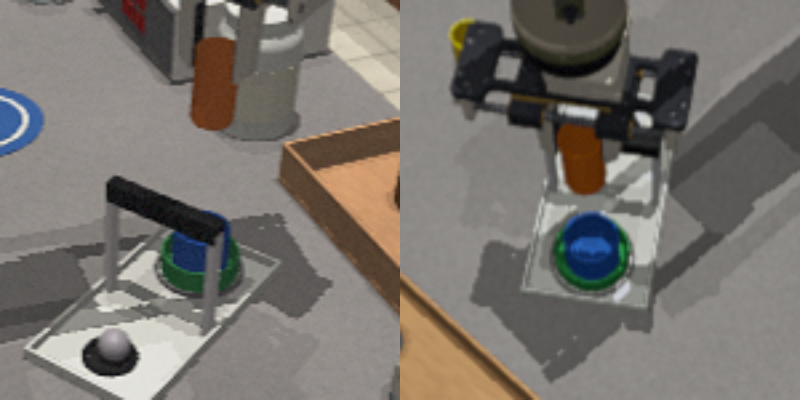

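Run:
```python
from fit import *
a=robot.read_camera("wrist");s,M=th();T=s["tool_pos"]
r=(240,140,85,66)
m=hsvmask(a,r,(100,120,15),(130,255,255))
x,c,t=fit([a],[m],[r],lambda x:cylpts(x[0],x[1],.008,.05,.028),[.638,-.0165]);print("beaker",x,c,t,"off",1000*M.T@np.array([x[0]-T[0],x[1]-T[1],0]))
m=hsvmask(a,r,(45,70,10),(130,255,255))
x,c,t=fit([a],[m],[r],lambda x:cylpts(x[0],x[1],.004,.026,.039),[.638,-.0165]);print("dish",x,c,t,"off",1000*M.T@np.array([x[0]-T[0],x[1]-T[1],0]))
cv2.imwrite("pics/m.png",cv2.resize(a["img"][135:220,230:340],None,fx=6,fy=6))
```

```text
beaker [ 0.63877205 -0.01710662] 48.375 [np.float32(1891.0)] off [-1.33920657e-01  1.62340886e-01  6.65811053e-06]
dish [ 0.63933493 -0.01745292] 54.0 [np.float32(2989.0)] off [ 4.58332057e-01 -1.30898614e-01 -6.17320974e-06]
```

View pics/m.png

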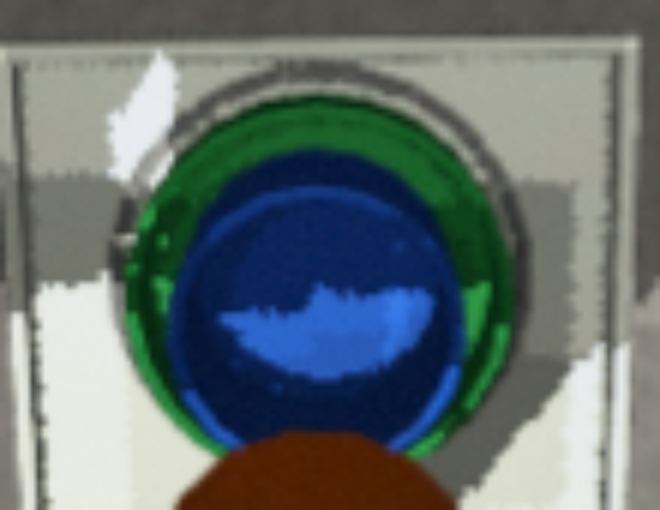

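>>> jog_arm(
  commands=[0.8, -0.001, 0, 0.01, 0, 0.8, 0, 0, 0.02, 0, 0.8, 0, 0, 0.025, 0, 0.8, 0, 0, 0.02, 0, 0.8, 0, 0, 0.015, 0, 0.8, 0, 0, 0.01, 0, 0.8, 0, 0, 0.005, 0, 0.8, 0, 0, 0, 0, 0.8, 0, 0, 0, 0, 0.8, 0, 0, 0, 0],
)

```text
t: 20.65
tool_pos: [0.6394, -0.0157, 0.1276]
orientation: [-2.748, 1.52, -0.003]
force: [-0.3, -0.3, 0.2]
opening: 0.0399
```

Run:
```python
from fit import *
a=robot.read_camera("wrist")
b=robot.read_camera("side");c=robot.read_camera("scene")
delta([.6385,-.0160,.0635])
cv2.imwrite("pics/n.png",np.hstack([cv2.resize(b["img"][150:270,240:360],(390,390)),cv2.resize(a["img"][150:330,200:380],(390,390))]))
```

```text
t 20.8 pos [ 0.6392 -0.0157  0.1274] xang -57.89 tilt [ 0.002  -0.0002] F [-0.9  1.2 -0.4] open 0.04
tool delta mm [-0.2  0.9 63.9]
```

View pics/n.png

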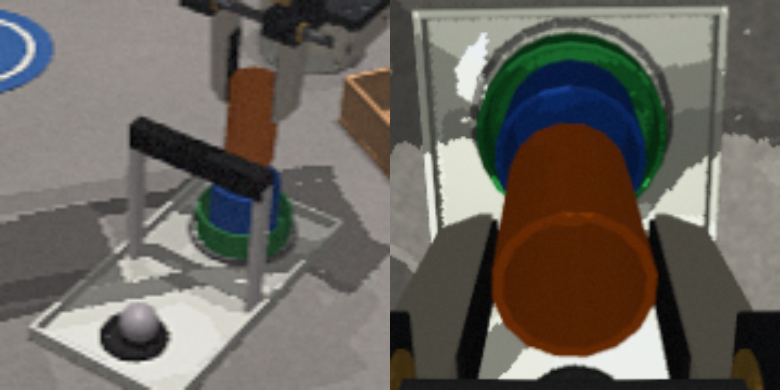

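The thimble's bottom (571) lines up over the beaker (570). I'll continue down, slowing near the bottom.

>>> jog_arm(
  commands=[0.8, 0, 0.0005, 0.01, 0, 0.8, 0, 0, 0.01, 0, 0.8, 0, 0, 0.01, 0, 0.8, 0, 0, 0.01, 0, 0.8, 0, 0, 0.008, 0, 0.8, 0, 0, 0.006, 0, 0.8, 0, 0, 0.003, 0, 0.8, 0, 0, 0, 0, 0.8, 0, 0, 0, 0],
)

```text
t: 21.55
tool_pos: [0.6381, -0.0159, 0.0692]
orientation: [-2.749, 1.52, -0.0]
force: [-0.5, -0.1, 0.0]
opening: 0.0401
```

Run:
```python
from fit import *
delta([.6385,-.0160,.063])
```

```text
t 21.55 pos [ 0.6381 -0.0159  0.0692] xang -57.89 tilt [0. 0.] F [-0.5 -0.1  0. ] open 0.0401
tool delta mm [ 0.3 -0.3  6.2]
```

>>> jog_arm(
  commands=[0.8, 0, 0, 0.002, 0, 0.8, 0, 0, 0.002, 0, 0.8, 0, 0, 0.001, 0, 0.8, 0, 0, 0, 0, 0.8, 0, 0, 0, 0],
)

```text
t: 21.97
tool_pos: [0.638, -0.0159, 0.0642]
orientation: [-2.749, 1.52, -0.0]
force: [0.0, -0.4, -1.0]
opening: 0.0402
```

>>> jog_arm(
  commands=[0.8, 0, 0, 0.001, 0, 0.8, 0, 0, 0, 0, 0.8, 0, 0, 0, 0],
)

```text
t: 22.22
tool_pos: [0.6381, -0.0159, 0.0632]
orientation: [-2.749, 1.52, -0.0]
force: [0.1, 0.2, -1.0]
opening: 0.0404
```

>>> jog_arm(
  commands=[0.8, 0, 0, 0.0006, 0, 0.8, 0, 0, 0, 0, 0.8, 0, 0, 0, 0],
)

```text
t: 22.47
tool_pos: [0.6383, -0.0158, 0.063]
orientation: [-2.749, 1.52, -0.001]
force: [-0.7, 0.4, 3.5]
opening: 0.04
```

Seated (3.5 N). Release and rise.

>>> jog_arm(
  commands=[-0.4, 0, 0, 0, 0, -0.4, 0, 0, 0, 0, -0.4, 0, 0, 0, 0, -0.4, 0, 0, 0, 0, -0.4, 0, 0, 0, 0, -0.4, 0, 0, -0.005, 0, -0.4, 0, 0, -0.02, 0, -0.4, 0, 0, -0.03, 0, -0.4, 0, 0, -0.03, 0, -0.4, 0, 0, -0.03, 0, -0.4, 0, 0, -0.025, 0, -0.4, 0, 0, -0.01, 0, -0.4, 0, 0, 0, 0, -0.4, 0, 0, 0, 0],
)

```text
t: 23.63
tool_pos: [0.638, -0.0159, 0.2121]
orientation: [-2.749, 1.521, -0.0]
force: [0.3, -0.3, -1.0]
opening: 0.065
```

Run:
```python
from fit import *
a=robot.read_camera("wrist")
b=robot.read_camera("side");c=robot.read_camera("scene")
delta([.5758,-.0556,.25])
cv2.imwrite("pics/o.png",np.hstack([cv2.resize(b["img"][150:270,240:360],(390,390)),cv2.resize(a["img"][140:340,190:390],(390,390))]))
r=(180,220,220,140);r=(180,240,220,85)
cv2.imwrite("pics/o2.png",a["img"])
```

```text
t 23.78 pos [ 0.6367 -0.0158  0.2096] xang -57.89 tilt [-0.0042  0.0004] F [0.  1.1 0.1] open 0.0652
tool delta mm [  1.3  72.9 -40.1]
```

View pics/o.png

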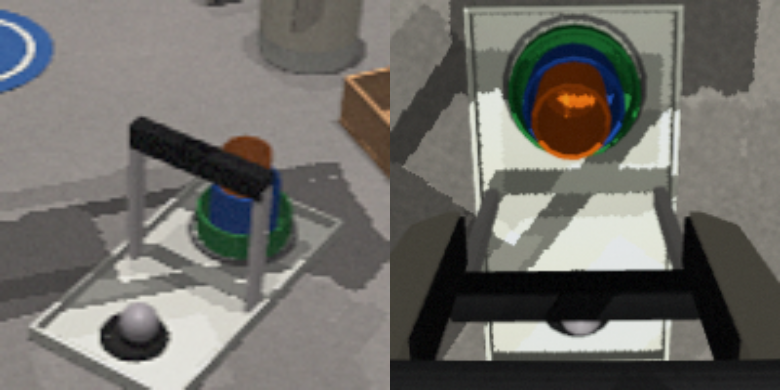

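View pics/o2.png

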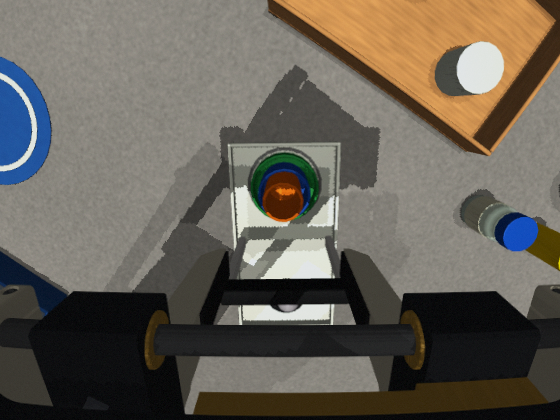

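All three cups are nested and upright, and the ball is in its pocket. Next I move above the bar and turn the jaws to the tray's x.

>>> jog_arm(
  commands=[-0.4, 0, 0.008, 0, 0, -0.4, 0.001, 0.015, 0, 0, -0.4, 0, 0.02, 0, 0, -0.4, 0, 0.018, 0, -4, -0.4, 0, 0.01, 0, -7.16, -0.4, 0, 0, 0, -7.16, -0.4, 0, 0, 0, -7.16, -0.4, 0, 0, 0, -7.16, -0.4, 0, 0, 0, -7.16, -0.4, 0, 0, 0, -7.16, -0.4, 0, 0, 0, -7.16, -0.4, 0, 0, 0, -7.16, -0.4, 0, 0, 0, -7.16, -0.4, 0, 0, 0, -7.16, -0.4, 0, 0, 0, -7.16, -0.4, 0, 0, 0, -7.16, -0.4, 0, 0, 0, 0, -0.4, 0, 0, 0, 0, -0.4, 0, 0, 0, 0],
)

```text
t: 25.37
tool_pos: [0.5783, -0.0551, 0.2119]
orientation: [-3.021, -0.86, 0.001]
force: [0.6, 0.2, 0.3]
opening: 0.065
```

Run:
```python
from fit import *
a=robot.read_camera("wrist");b=robot.read_camera("side");c=robot.read_camera("scene")
delta([.5758,-.0556,.105])
cv2.imwrite("pics/p.png",a["img"])
cv2.imwrite("pics/p2.png",np.hstack([cv2.resize(b["img"][140:270,230:360],(400,400)),cv2.resize(c["img"][170:320,180:330],(400,400))]))
```

```text
t 25.52 pos [ 0.5786 -0.0551  0.2123] xang 31.9 tilt [-0.0003  0.    ] F [-0.2 -0.1 -0.1] open 0.0655
tool delta mm [ -2.7  -1.  107.3]
```

View pics/p.png

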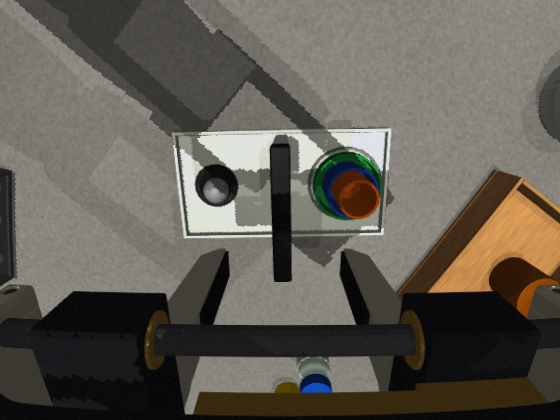

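View pics/p2.png

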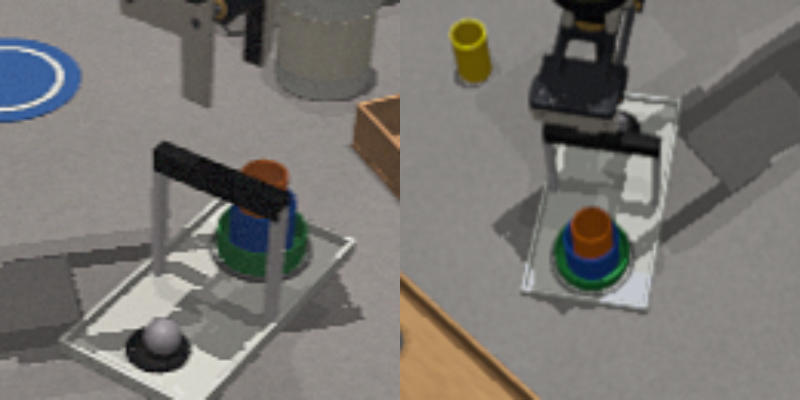

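Run:
```python
from fit import *
a=robot.read_camera("wrist")
r=(255,135,50,152);u,v,w,h=r
for T in (35,45,55):
    g=(a["img"][v:v+h,u:u+w].max(2)<T).astype(np.uint8);n,l,st,_=cv2.connectedComponentsWithStats(g);k=1+np.argmax(st[1:,4]);m=(l==k).astype(np.float32)
    x,c,t=fit([a],[m],[r],lambda x:boxpts(x[0],x[1],x[2]*10,.112,.134,.016,.118),[.5755,-.0553,.056]);print(st[k],x,np.degrees(x[2]*10),c,t)
cv2.imwrite("pics/q.png",cv2.resize(a["img"][120:300,170:400],None,fx=3.4,fy=3.3))
s,M=th();d=np.array([x[0],x[1],0])-s["tool_pos"];print(1000*M.T@d)
```

```text
[  15    9   21  137 1809] [ 0.57762606 -0.05817056  0.05735455] 32.86173864017366 936.3125 [np.float32(1809.0)]
[  15    9   21  137 2535] [ 0.57759276 -0.05813151  0.05703389] 32.678011382429155 209.8125 [np.float32(2535.0)]
[  15    8   22  138 2606] [ 0.5771354  -0.05755508  0.05722703] 32.78867317905734 156.3125 [np.float32(2606.0)]
[ -2.62954229   1.28929362 212.43851873]
```

View pics/q.png

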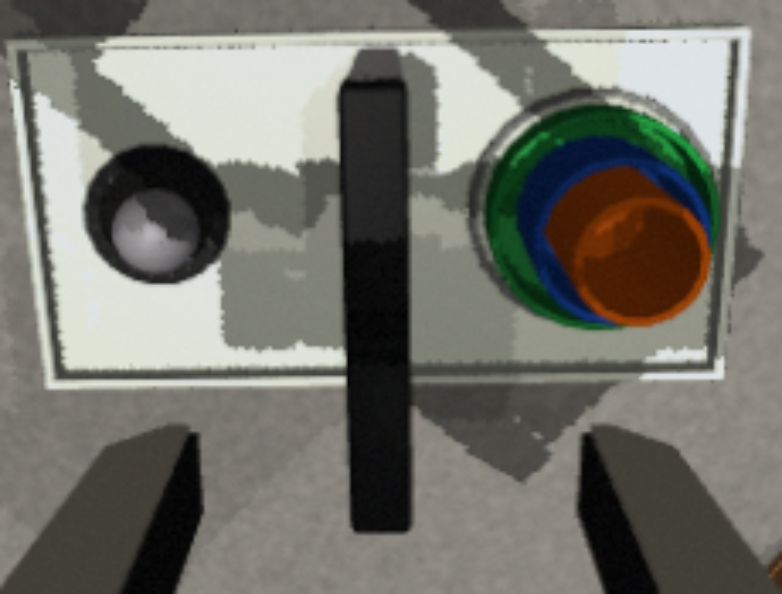

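The bar is about 0.9° off the jaws and about 3 mm to tool −x. I'll correct that and descend.

>>> jog_arm(
  commands=[-0.4, -0.003, 0.0003, 0.01, -0.9, -0.4, 0, 0, 0.02, 0, -0.4, 0, 0, 0.025, 0, -0.4, 0, 0, 0.02, 0, -0.4, 0, 0, 0.015, 0, -0.4, 0, 0, 0.01, 0, -0.4, 0, 0, 0.005, 0, -0.4, 0, 0, 0.002, 0, -0.4, 0, 0, 0, 0, -0.4, 0, 0, 0, 0],
  grip_force=20,
)

```text
t: 26.4
tool_pos: [0.5771, -0.0571, 0.1066]
orientation: [3.012, 0.89, 0.002]
force: [1.3, 0.5, 0.8]
opening: 0.0652
```

Run:
```python
from fit import *
a=robot.read_camera("wrist");b=robot.read_camera("side")
delta([.5758,-.0556,.104])
cv2.imwrite("pics/r.png",a["img"])
cv2.imwrite("pics/r2.png",cv2.resize(b["img"][140:270,230:360],(600,600)))
```

```text
t 26.5 pos [ 0.5773 -0.0571  0.1068] xang 32.93 tilt [ 0.002  -0.0004] F [ 0.2 -0.3 -0.5] open 0.065
tool delta mm [-0.4 -2.   2.8]
```

View pics/r.png

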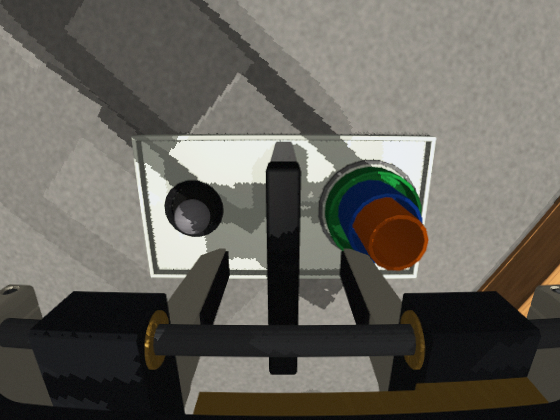

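View pics/r2.png

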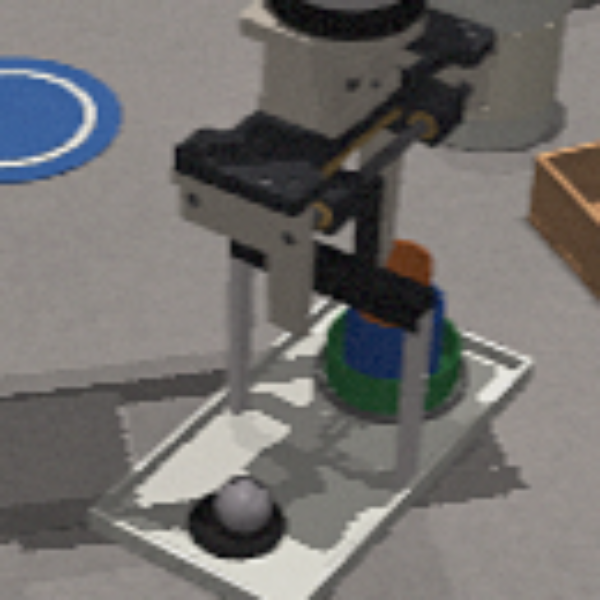

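The bar lies centred between the fingers (283 against 285). I'll close gently in small steps.

>>> jog_arm(
  commands=[-0.4, 0, -0.001, 0.0015, 0, 0, 0, 0, 0.001, 0, 0.3, 0, 0, 0, 0, 0.4, 0, 0, 0, 0, 0.48, 0, 0, 0, 0, 0.52, 0, 0, 0, 0, 0.56, 0, 0, 0, 0, 0.59, 0, 0, 0, 0, 0.62, 0, 0, 0, 0, 0.64, 0, 0, 0, 0, 0.66, 0, 0, 0, 0, 0.68, 0, 0, 0, 0, 0.7, 0, 0, 0, 0, 0.75, 0, 0, 0, 0, 1, 0, 0, 0, 0, 1, 0, 0, 0, 0],
  grip_force=20,
)

```text
t: 27.83
tool_pos: [0.5757, -0.0562, 0.103]
orientation: [3.013, 0.89, -0.001]
force: [-2.7, -2.2, 1.1]
opening: 0.0158
```

>>> jog_arm(
  commands=[1, 0, 0, 0, 0, 1, 0, 0, 0, 0, 1, 0, 0, 0, 0],
  grip_force=55,
)

```text
t: 28.08
tool_pos: [0.5757, -0.0562, 0.103]
orientation: [3.013, 0.89, -0.001]
force: [-3.2, -1.5, 1.7]
opening: 0.0159
```

Run:
```python
from fit import *
a=robot.read_camera("wrist")
delta([.5146,.3346,.254]);print(robot.read_state()["wrist_torque"])
cv2.imwrite("pics/s.png",a["img"])
```

```text
t 28.13 pos [ 0.5757 -0.0562  0.103 ] xang 32.93 tilt [-0.0003 -0.0001] F [-2.6 -0.8  2.8] open 0.0155
tool delta mm [ 161.  -361.2 -151. ]
[-0.3051981   0.49998745 -0.08515818]
```

View pics/s.png

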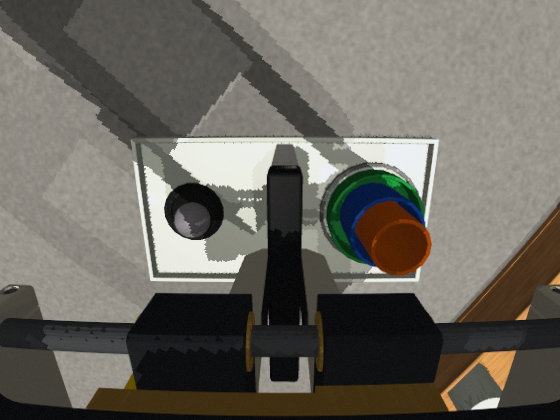

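Gripped at 15.8 mm on a 16 mm bar, and the ball is still in its pocket. I'll lift gently.

>>> jog_arm(
  commands=[1, 0, 0, -0.001, 0, 1, 0, 0, -0.002, 0, 1, 0, 0, -0.003, 0, 1, 0, 0, -0.004, 0, 1, 0, 0, -0.005, 0, 1, 0, 0, -0.006, 0, 1, 0, 0, -0.006, 0, 1, 0, 0, -0.006, 0, 1, 0, 0, -0.005, 0, 1, 0, 0, -0.004, 0, 1, 0, 0, -0.003, 0, 1, 0, 0, -0.002, 0, 1, 0, 0, -0.001, 0, 1, 0, 0, 0, 0],
)

```text
t: 29.3
tool_pos: [0.5759, -0.0561, 0.1511]
orientation: [-3.013, -0.89, -0.0]
force: [0.3, 0.1, -6.3]
opening: 0.0156
```

Run:
```python
from fit import *
a=robot.read_camera("wrist");b=robot.read_camera("side")
delta([.5146,.3346,.254]);print(robot.read_state()["wrist_torque"])
cv2.imwrite("pics/t.png",np.hstack([cv2.resize(a["img"][110:300,110:460],(440,240)),cv2.resize(b["img"][100:270,220:370],(353,400))[80:320]]))
cv2.imwrite("pics/t2.png",cv2.resize(b["img"][100:270,220:370],(529,600)))
```

```text
t 29.4 pos [ 0.5757 -0.056   0.1507] xang 32.93 tilt [-0.0005  0.0001] F [-1.1  0.  -5.3] open 0.0157
tool delta mm [ 161.  -361.1 -103.2]
[-0.01194287  0.04964688  0.00378427]
```

View pics/t.png

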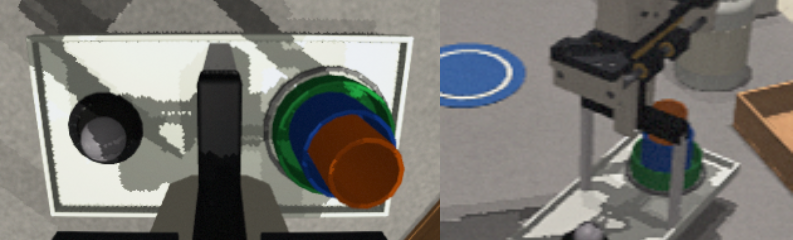

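View pics/t2.png

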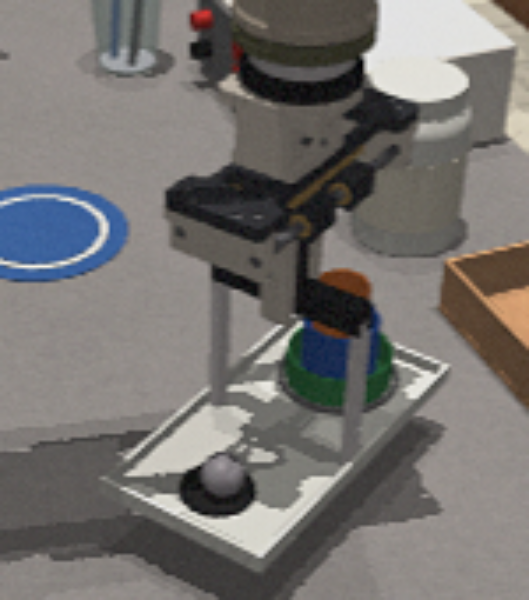

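The tray is airborne and level with the ball in its pocket. I'll raise the rest of the way.

>>> jog_arm(
  commands=[1, 0, 0, -0.002, 0, 1, 0, 0, -0.004, 0, 1, 0, 0, -0.006, 0, 1, 0, 0, -0.008, 0, 1, 0, 0, -0.009, 0, 1, 0, 0, -0.01, 0, 1, 0, 0, -0.01, 0, 1, 0, 0, -0.01, 0, 1, 0, 0, -0.01, 0, 1, 0, 0, -0.009, 0, 1, 0, 0, -0.008, 0, 1, 0, 0, -0.006, 0, 1, 0, 0, -0.004, 0, 1, 0, 0, -0.003, 0, 1, 0, 0, -0.002, 0, 1, 0, 0, -0.001, 0, 1, 0, 0, 0, 0],
)

```text
t: 30.82
tool_pos: [0.5758, -0.0561, 0.2528]
orientation: [-3.013, -0.89, 0.001]
force: [-0.3, 0.5, -5.3]
opening: 0.0156
```

Run:
```python
from fit import *
a=robot.read_camera("wrist");delta([.5146,.3346,.253]);print(robot.read_state()["wrist_torque"])
cv2.imwrite("pics/u.png",a["img"][100:320,100:470])
```

```text
t 30.87 pos [ 0.5757 -0.056   0.2527] xang 32.93 tilt [-0.0005  0.0001] F [ 0.5  0.4 -5.5] open 0.0157
tool delta mm [ 1.610e+02 -3.611e+02 -2.000e-01]
[-0.02561399  0.0240141   0.01775401]
```

View pics/u.png

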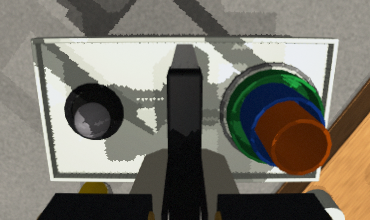

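The ball is steady. I'll carry the tray to the mat with a gentle ramp (0.1 m/s peak).

>>> jog_arm(
  commands=[1, 0.0004, -0.001, 0, 0, 1, 0.0009, -0.002, 0, 0, 1, 0.0013, -0.003, 0, 0, 1, 0.0018, -0.004, 0, 0, 1, 0.0022, -0.005, 0, 0, 1, 0.0027, -0.006, 0, 0, 1, 0.0031, -0.007, 0, 0, 1, 0.0036, -0.008, 0, 0, 1, 0.0036, -0.008, 0, 0, 1, 0.0036, -0.008, 0, 0, 1, 0.0036, -0.008, 0, 0, 1, 0.0036, -0.008, 0, 0, 1, 0.0036, -0.008, 0, 0, 1, 0.0036, -0.008, 0, 0, 1, 0.0036, -0.008, 0, 0, 1, 0.0036, -0.008, 0, 0, 1, 0.0036, -0.008, 0, 0, 1, 0.0036, -0.008, 0, 0, 1, 0.0036, -0.008, 0, 0, 1, 0.0036, -0.008, 0, 0],
)

```text
t: 32.53
tool_pos: [0.5537, 0.0878, 0.253]
orientation: [-3.013, -0.89, 0.0]
force: [0.7, 0.0, -5.3]
opening: 0.0158
```

>>> jog_arm(
  commands=[1, 0.0036, -0.008, 0, 0, 1, 0.0036, -0.008, 0, 0, 1, 0.0036, -0.008, 0, 0, 1, 0.0036, -0.008, 0, 0, 1, 0.0036, -0.008, 0, 0, 1, 0.0036, -0.008, 0, 0, 1, 0.0036, -0.008, 0, 0, 1, 0.0036, -0.008, 0, 0, 1, 0.0036, -0.008, 0, 0, 1, 0.0036, -0.008, 0, 0, 1, 0.0036, -0.008, 0, 0, 1, 0.0036, -0.008, 0, 0, 1, 0.0036, -0.008, 0, 0, 1, 0.0036, -0.008, 0, 0, 1, 0.0036, -0.008, 0, 0, 1, 0.0036, -0.008, 0, 0, 1, 0.0036, -0.008, 0, 0, 1, 0.0036, -0.008, 0, 0, 1, 0.0036, -0.008, 0, 0, 1, 0.0036, -0.008, 0, 0],
)

```text
t: 34.2
tool_pos: [0.5271, 0.2612, 0.253]
orientation: [-3.013, -0.89, -0.0]
force: [0.2, 0.2, -6.2]
opening: 0.0158
```

>>> jog_arm(
  commands=[1, 0.0036, -0.008, 0, 0, 1, 0.0036, -0.008, 0, 0, 1, 0.0036, -0.008, 0, 0, 1, 0.0036, -0.008, 0, 0, 1, 0.0036, -0.008, 0, 0, 1, 0.0031, -0.007, 0, 0, 1, 0.0027, -0.006, 0, 0, 1, 0.0022, -0.005, 0, 0, 1, 0.0018, -0.004, 0, 0, 1, 0.0013, -0.003, 0, 0, 1, 0.0009, -0.002, 0, 0, 1, 0.0004, -0.001, 0, 0, 1, 0, 0, 0, 0, 1, 0, 0, 0, 0, 1, 0, 0, 0, 0, 1, 0, 0, 0, 0],
)

```text
t: 35.53
tool_pos: [0.5159, 0.3337, 0.2531]
orientation: [3.013, 0.89, 0.0]
force: [-0.3, -0.3, -4.7]
opening: 0.0155
```

Run:
```python
from fit import *
a=robot.read_camera("wrist");b=robot.read_camera("side");c=robot.read_camera("scene");delta([.5146,.3346,.253]);print(robot.read_state()["wrist_torque"])
cv2.imwrite("pics/v.png",np.vstack([a["img"][100:320,100:470]]))
cv2.imwrite("pics/v2.png",b["img"]);cv2.imwrite("pics/v3.png",c["img"])
```

```text
t 35.68 pos [0.5159 0.3338 0.2531] xang 32.92 tilt [0.0001 0.    ] F [-0.7 -0.1 -6.2] open 0.0159
tool delta mm [-0.6 -1.4  0.1]
[-0.06107744  0.05785003  0.01323984]
```

View pics/v.png

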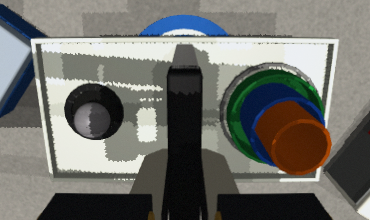

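View pics/v2.png

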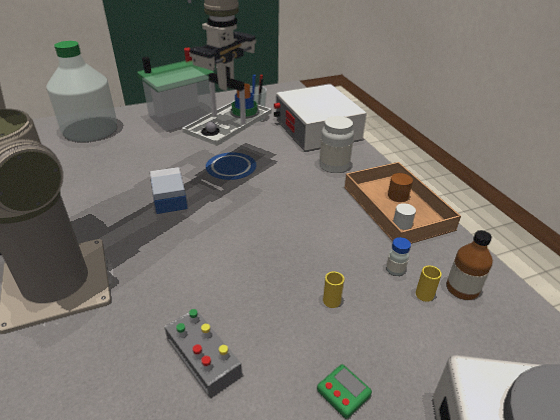

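View pics/v3.png

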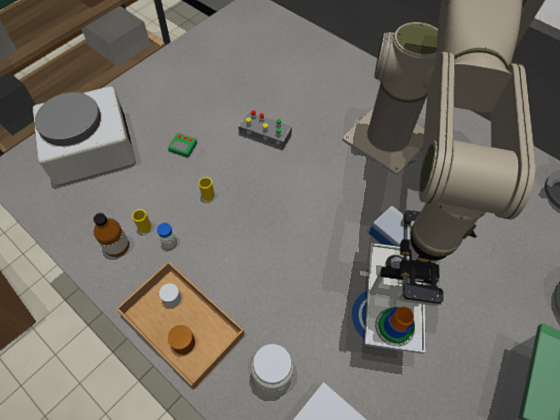

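Tray above the mat, with the ball in its pocket and the cups nested. As a last check I'll overlay the expected tray pose and the mat, then hold.

>>> jog_arm(
  commands=[1, -0.0005, -0.0012, 0, 0, 1, 0, 0, 0, 0, 1, 0, 0, 0, 0, 1, 0, 0, 0, 0, 1, 0, 0, 0, 0, 1, 0, 0, 0, 0, 1, 0, 0, 0, 0, 1, 0, 0, 0, 0],
)

```text
t: 36.35
tool_pos: [0.5147, 0.3347, 0.253]
orientation: [3.013, 0.891, -0.0]
force: [0.3, -0.1, -6.0]
opening: 0.0155
```

Run:
```python
from fit import *
b=robot.read_camera("side");c=robot.read_camera("scene");delta([.5146,.3346,.253])
s,M=th();X,Y,Z=s["tool_pos"];yw=np.radians(32.9);Z-=.103
out=[]
for p,(u,v,w,h) in((b,(175,70,120,120)),(c,(340,220,120,140))):
    k=400/w;im=cv2.resize(p["img"][v:v+h,u:u+w],None,fx=k,fy=k,interpolation=2)
    for z in(.014,0):
        q=np.array([(proj(p,[X+np.cos(yw)*dx*.125-np.sin(yw)*dy*.065,Y+np.sin(yw)*dx*.125+np.cos(yw)*dy*.065,Z+z])-[u,v]+.5)*k for dx,dy in((1,1),(1,-1),(-1,-1),(-1,1))]).astype(int)
        cv2.polylines(im,[q.reshape(-1,1,2)],True,(0,0,255),1)
    q=np.array([(proj(p,t)-[u,v]+.5)*k for t in cylpts(.5146,.3346,.001,0,.08)]).astype(int);cv2.polylines(im,[q.reshape(-1,1,2)],True,(0,255,255),1)
    out.append(im[:400])
print("underside z",Z)
cv2.imwrite("pics/w.png",np.hstack(out))
```

```text
t 36.45 pos [0.5148 0.3347 0.253 ] xang 32.93 tilt [0. 0.] F [ 0.3 -0.1 -6. ] open 0.0153
tool delta mm [-0.2 -0.   0. ]
underside z 0.15004792709033216
```

View pics/w.png

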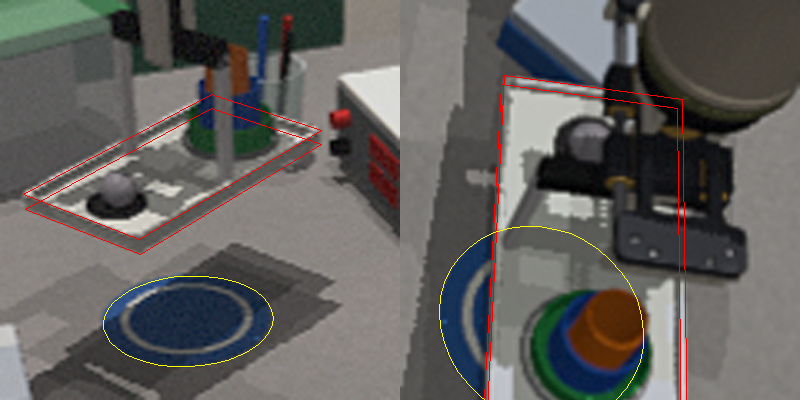

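The overlays match in both views: tray level, underside at 0.150 m over the mat's centre, ball in its pocket. Handing in.

```bash
python3 -c "
from plant import robot
print(robot.close_job())"
```

```text
the job is handed in; nothing more can be done
None
```

The milling kit is packed, and the arm is holding the tray level and still above the middle of the blue mat. I handed the job in at about 36.5 s of the 72 s limit.

- **Packing:** I set the blue beaker in the green dish, releasing it at 7.7 N of contact. I set the orange cup in the beaker, releasing it at 3.5 N. Both were done with the tray still on the bench. I left the two yellow look-alikes alone.
- **Carrying:** I gripped the tray by its black bar at 55 N, lifted it and carried it over at no more than about 0.1 m/s.
- **Last checks:** The tray is within about 1 mm of the mat centre I measured. Its underside is at about 0.150 m, worked out from the arm's height when it gripped the bar, and the tool shows no tilt. Projected outlines of the tray and mat match both the side and scene pictures. The ball is in its pocket, the cups are nested, and the bystanders I could see are in place.

No check failed. The only disagreement was 2–4 mm between cameras on position, within the slack of the cups.

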